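Set up the gel casting tray

ROBOT

A 6-joint arm with a two-finger parallel gripper is mounted at the origin on a cart in front of the work surface, level with it; the furniture and walls round the work are solid. World frame = base frame: x ahead of the robot, y to its left, z up, the work surface at z = 0. Lengths are in mm, angles in rad, forces in N, time in s.
With the tool pointing down it reaches from about 275 to 750 mm from the base axis. Payload 10.2 kg.
Tool frame: the origin (TCP) lies on the centre line of the jaws, within the pads' length; the fingertips stand 8 mm ahead of it and the grasp point (between the pads) lies 11 mm behind it; x points along the fingers, y is the direction in which the jaws open and shut, and the axes are right-handed (so a half turn about x gives the same grasp; the last joint's range is limited). The gripper opens to 85 mm and grips with 20 to 120 N. Pads are 22 mm wide; open, the fingers measure 114 mm over their backs; the gripper's body (76 mm by 85 mm) begins 54 mm behind the grasp point. The pads swing forward as they close: fully open they stand 13 mm farther back than shut.
Start: joints at [-1.503, 0.313, 1.498, -0, 1.331, -0.223], TCP at [150.514, -502.968, 239.294] pointing down, gripper open.
Joint ranges: [-2.94, 2.94], [-0.97, 2.17], [0.19, 2.56], [-1.23, 4.37], [0.02, 3.11], [-2.88, 2.88]. Speed limits (rad/s): [2.39, 2.39, 3.01, 3.14, 3.14, 3.14].

INTERFACE

Orientations are given as a unit quaternion [w, x, y, z].
In Python, from rig import ctrl, vision, workorder gives the robot as it stands. The module is installed in compiled form; this text tells all that it offers.
- The arm moves only by the shell command python3 -m jog 'ROWS' [OPENING] [FORCE]. ROWS is JSON, a list that holds one entry, the list of rows, each a list of 6 numbers: the shift along the tool's x, y, z in m, then the turn, a rotation vector about the tool's x, y, z in rad. A call has 1 to 12 rows; each row shifts and turns the commanded pose from where the row before left it, along the tool's axes as they then stand; what a row does not reach is not made up. A row lasts 1/8 s, in which the tool goes at most 62.5 mm and 10.7 degrees, less where a joint would pass 70% of its speed; a pose out of reach is approached as far as the arm can. A call is refused whole if a number of a shift passes 0.0625 or a number of a turn 0.188, either way. A call with a gripper value outside its range is refused whole. OPENING is the closure in counts, from 0 (fully open) to 255 (shut), set as the call begins (- or left out, the last holds). The fingers move at their own pace and stop on an object; FORCE is the grip in N (left out, the last holds). Time passes only in rows, so rows that do not move let the fingers close. It gives the time, the measured TCP pose, the force and the opening at its end, in the units of the state.
- ctrl.sense(): the state, without advancing time (a new reading comes with each control period).
- vision.capture(name): name is "scene" or "side" or "wrist"; returns a dict with "image" (480x640x3 uint8, red, green, blue), "mtx" (3x3 intrinsics, pixels), "R" (3x3) and "t" (3): a world point X has camera coordinates R X + t; the wrist camera has in their place "hand_eye" (4x4, takes a point from camera to tool coordinates, whose origin is the TCP and whose axes are the tool frame's). Camera axes: x right, y down, z forward; pixel columns grow to the right and rows downward; lengths in mm; the calibration is good to about 2 mm. A picture is of the moment at which its call begins: read the wrist's pose just before it. There is no depth.
- workorder.finish_job(): hands the job in, once; it reports no verdict.
The state is a dict: "time_s": time; "joints": joint angles; "dq": joint speeds; "tau": joint torques, N m; "eef_pos": TCP position; "ee_rot": TCP orientation; "force": force on the tool from outside, world axes, zero at the start; "wrist_torque": the same for the moment, N m; "grip_width": opening from 0.0 (shut) to 1.0 (fully open).
Only numpy, scipy, OpenCV 4.12 (cv2) and the standard library are available. Lean on these libraries where they do the work, as an engineer would, in place of code of your own. Each camera call takes 0.05 s, during which the arm holds its last target.

TASK

Get the gel casting tray ready for pouring: take the two end gates out of the drying stand and stand one upright in the slot at each end of the tray, down to the floor. Only when both gates are in, stand the toothed comb upright in the remaining comb notch, teeth down, fully home. Do not force any part into the tray, and leave the bottles, boxes, dish and roll round about where they are.

Things in the scene. Friction and masses are not known exactly. Their poses are not given: they have to be found in the camera images.
- casting_tray: Fixed grey casting tray, 150 mm (its x) by 116 mm (its y), 54 mm high, open at both x ends. Origin: centre of the underside, z up. Floor 6 mm thick. Two side walls along x (inner faces y = +-44 mm, outer +-58 mm) have upright grooves facing each other, groove backs at y = +-54 mm. Groove mouths are bevelled at 45 degrees, z = 50 to 54 mm. Four foot lugs reach y = +-75 mm.
- slot_near (a point): Centre of one end slot at floor level: tray x = -60, y = 0, z = 6 mm. Axes as the tray's. The slot is 11 mm wide (x) and 108 mm long between groove backs (y); it runs down to the tray floor.
- slot_far (a point): The same for the end slot at the tray's other end: tray x = +60, y = 0, z = 6 mm.
- comb_notch (a point): Centre of the comb notch at the level of its bottom: tray x = -20, y = 0, z = 30 mm. 10 mm wide (x). The grooves stop at z = 30 mm, where the comb's shoulders rest; between the walls the space is open down to the floor.
- drying_stand: Fixed dark steel stand, base 196 mm (its x) by 120 mm (its y). Origin: centre of the underside, z up. Three lanes one behind the other each hold one plate, leaning 20 degrees from vertical, its top towards the stand's -x (roughly towards the robot). Which plate is in which lane varies. Neighbouring plates are 48 mm apart face to face: open the fingers only partly here.
- lane0 (a point): Lane at stand x = -60 mm; the point is the middle of the foot of the plate standing there, 14 mm above the bench. Lip on the plate's +x side, 14 mm up the plate; two back arms on its -x side, at y = +-40 to +-52 mm, 62 mm up the plate. Between the arms both faces are free above the lip.
- lane1 (a point): The middle lane, at stand x = 0, built like lane0.
- lane2 (a point): The lane at stand x = +60 mm, built like lane0.
- gate_a: White end gate: plain flat plate 8 mm thick (its x), 104 mm long (its y), 70 mm high (its z), 40 to 85 g. Origin: centre of its lower edge, z up the plate. Seated, its lower edge is on the tray floor, 6 mm above the tray's underside. The two gates are alike; either goes in either end slot, either way round.
- gate_b: The other white end gate, the same as gate_a.
- comb: White comb: plate 8 mm thick (its x), 104 mm long (its y), 100 mm high (its z), 55 to 115 g. The lowest 22 mm are six teeth spanning only the middle 78 mm; beside them the plate's ends form shoulders 22 mm above the tooth tips. Origin: centre of the line of tooth tips, z up the plate. Seated, its origin is 8 mm above the tray's underside. Either way round.
- bottle_buffer: Bystander: white screw-cap bottle with a blue cap, 64 mm across, 135 mm tall. Origin: centre of its underside.
- bottle_small: Bystander: small brown screw-cap bottle, 40 mm across, 75 mm tall. Origin: centre of its underside.
- cryo_box: Bystander: small white card freezer box, 71 x 70 x 52 mm. Origin: centre of its underside.
- petri_dish: Bystander: closed culture dish lying flat, 90 mm across, 16 mm tall. Origin: centre of its underside.
- cuvette_box: Bystander: white box, 62 x 100 x 39 mm. Origin: centre of its underside.
- parafilm_roll: Bystander: white roll of sealing film on its end, 55 mm across, 51 mm tall. Origin: centre of its underside.
Mind the look-alikes: they are no part of the job. What is shaped like the gate_a but black or yellow is not meant.

How it is judged:
By the outcome, as a careful person would: the job done as asked, in the order asked, and still so for the second after the job is handed in, with the robot touching nothing.
It also fails if it takes over 72 s, if anything falls off the work surface, if the arm or the gripper's body presses on something with over 40 N, if the wrist force passes 120 N, or if a joint passes its speed limit or range.

## Working session

There is one attempt and no reset: what is moved stays moved. The work goes in short steps, Python scripts to look and compute and a shell command to move; the robot and the scene stay as the last step left them, time stands still between calls to the robot, and variables do not carry over. Pictures are saved under pics/ and viewed, and the job is handed in when it is done.

```bash
mkdir -p pics; python3 - <<'E'
from rig import ctrl, vision
import cv2, numpy as np
print(ctrl.sense())
for n in ["scene","side","wrist"]:
    c=vision.capture(n); cv2.imwrite(f"pics/{n}0.png",c["image"][:,:,::-1])
    print(n,{k:np.round(v,4).tolist() for k,v in c.items() if k!="image"})
E
```

```text
{'time_s': 0.0, 'joints': array([-1.50335839e+00,  3.13518861e-01,  1.49845155e+00, -8.06748698e-06,
        1.33098395e+00, -2.23400157e-01]), 'dq': array([ 5.22226075e-04,  3.83690392e-04, -6.71170850e-05, -5.28509286e-05,
        4.06152118e-04,  1.63252346e-03]), 'tau': array([ 1.00148976e-03, -4.12261462e+01, -2.59741545e+01, -7.98060523e-05,
        4.13976566e-03,  1.48082080e-05]), 'eef_pos': array([ 150.51583291, -502.7041341 ,  238.69438345]), 'ee_rot': array([ 0.10198523,  0.69967794,  0.10294561, -0.69960846]), 'force': array([-0.16423494,  0.34717884, -0.65626968]), 'wrist_torque': array([-0.03957683, -0.01540655,  0.0376721 ]), 'grip_width': 1.0004883238761162}
scene {'mtx': [[621.6952, 0.0, 318.4316], [0.0, 621.6952, 249.358], [0.0, 0.0, 1.0]], 'R': [[0.8975, -0.4411, -0.001], [-0.3084, -0.6258, -0.7164], [0.3154, 0.6433, -0.6976]], 't': [-530.0389, 213.8022, 1616.8503]}
side {'mtx': [[552.7627, 0.0, 327.9673], [0.0, 552.7627, 242.9203], [0.0, 0.0, 1.0]], 'R': [[0.8945, -0.4468, 0.0182], [-0.2731, -0.5781, -0.7689], [0.3541, 0.6828, -0.6391]], 't': [-518.9696, 186.4814, 1131.0685]}
wrist {'mtx': [[383.823, 0.0, 326.4203], [0.0, 383.823, 239.526], [0.0, 0.0, 1.0]], 'hand_eye': [[-0.0004, -0.3173, 0.9483, -134.6054], [1.0, -0.0005, 0.0002, 0.8389], [0.0004, 0.9483, 0.3173, -80.9293], [0.0, 0.0, 0.0, 1.0]]}
```

View pics/scene0.png

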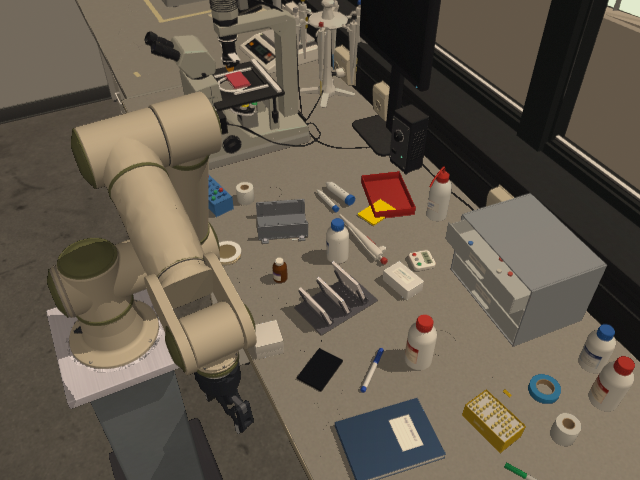

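View pics/side0.png

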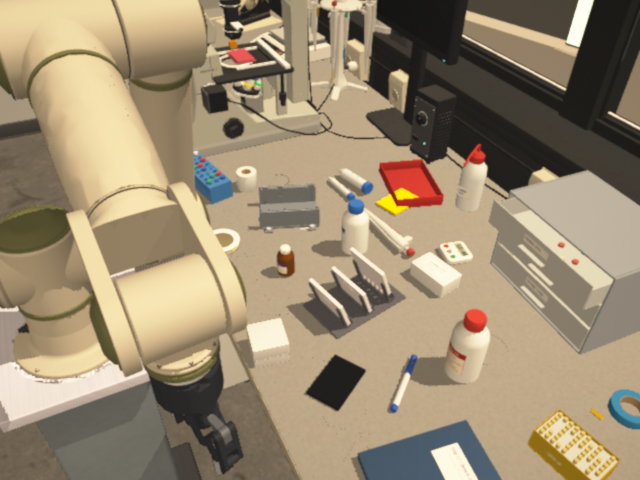

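View pics/wrist0.png

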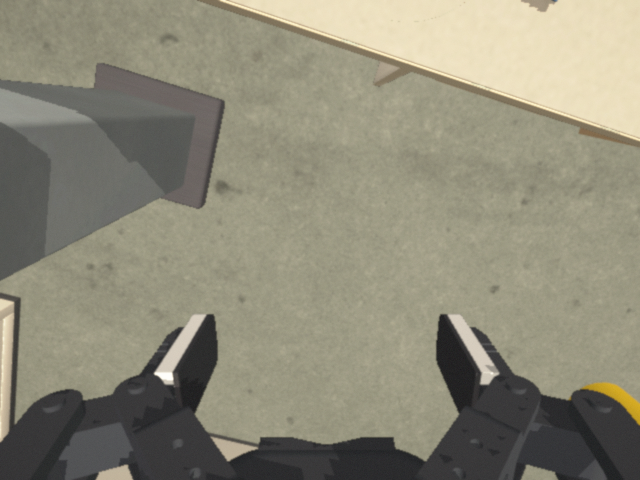

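The scene view shows the grey tray at about (282,222) and the dark stand at about (335,303) with three white plates. I'll enlarge both.

```bash
python3 - <<'E'
import cv2, numpy as np
a=cv2.imread("pics/scene0.png"); b=cv2.imread("pics/side0.png")
cv2.imwrite("pics/sc_crop.png",cv2.resize(a[180:340,230:420],None,fx=4,fy=3.7,interpolation=cv2.INTER_CUBIC)[:600,:800])
cv2.imwrite("pics/si_crop.png",cv2.resize(b[170:340,240:430],None,fx=3.5,fy=3.5,interpolation=cv2.INTER_CUBIC))
E
```

```text
(no output)
```

View pics/si_crop.png

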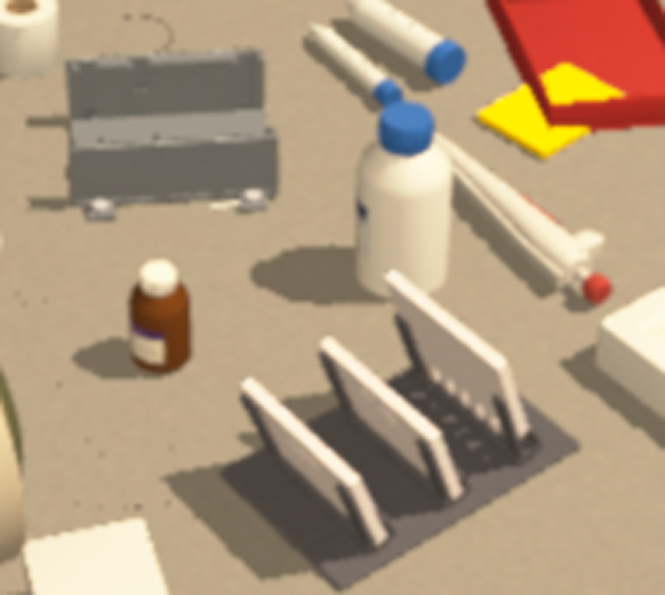

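View pics/sc_crop.png

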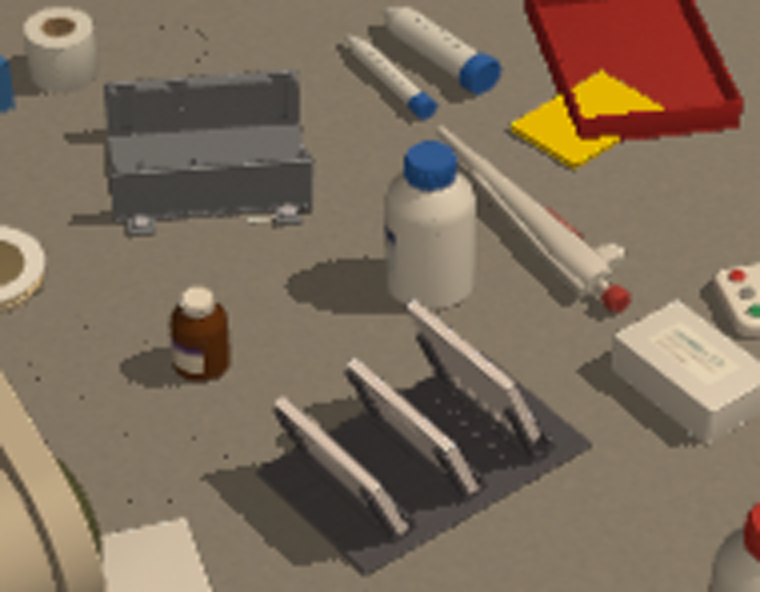

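```bash
cat > h.py <<'E'
import numpy as np, cv2
from scipy.spatial.transform import Rotation as Rn
from rig import ctrl, vision
import json
def cams():
    return {n:vision.capture(n) for n in ("scene","side")}
def ray(c,uv):
    R=np.array(c["R"]);t=np.array(c["t"]);K=np.array(c["mtx"])
    d=R.T@np.linalg.inv(K)@np.array([uv[0],uv[1],1.]); return -R.T@t,d
def onz(c,uv,z):
    o,d=ray(c,uv); return o+d*(z-o[2])/d[2]
def proj(c,X):
    p=np.array(c["mtx"])@(np.array(c["R"])@np.array(X,float)+np.array(c["t"])); return p[:2]/p[2]
def rot(s): w,x,y,z=s["ee_rot"]; return Rn.from_quat([x,y,z,w])
def wrist():
    s=ctrl.sense(); c=vision.capture("wrist"); T=np.eye(4);T[:3,:3]=rot(s).as_matrix();T[:3,3]=s["eef_pos"]
    W=np.linalg.inv(T@np.array(c["hand_eye"])); c["R"]=W[:3,:3];c["t"]=W[:3,3]; return s,c
def save(c,name,**k):
    np.savez(f"pics/{name}.npz",**{q:np.array(c[q]) for q in("mtx","R","t")}); cv2.imwrite(f"pics/{name}.png",c["image"][:,:,::-1])
def load(name):
    d=np.load(f"pics/{name}.npz"); return {k:d[k] for k in d}
E
python3 - <<'E'
from h import *
c=cams()
save(c["scene"],"scene1");save(c["side"],"side1")
for n in c: print(n,"centre",ray(c[n],(0,0))[0])
S={"scene":[(295,307),(321.25,334.9),(378,299.7)],"side":[(304.3,305.7),(337.1,338),(405,295.7)]}
for n in S:
    P=[onz(c[n],p,3) for p in S[n]]; print(n,np.round(P,1).tolist(),[np.linalg.norm(P[i]-P[1]) for i in (0,2)])
sc=lambda x,y:(230+x/4,180+y/3.7); sd=lambda x,y:(240+x/3.5,170+y/3.5)
# plate top edges front corner/back : scene crop ; z est
for n,pts in (("scene",[(sc(280,400),80),(sc(382,482),80),(sc(352,362),80),(sc(455,448),80),(sc(412,304),108),(sc(515,386),108)]),
              ("side",[(sd(248,382),80),(sd(352,484),80),(sd(328,342),80),(sd(432,438),80),(sd(392,274),108),(sd(500,362),108)])):
    P=[onz(c[n],p,z) for p,z in pts]; print(n,np.round(P,1).tolist())
for n,pts in (("scene",[sc(105,85),sc(298,72),sc(110,165),sc(310,150)]),("side",[sd(68,62),sd(262,50),sd(68,135),sd(276,125)])):
    P=[onz(c[n],p,54) for p in pts]; print(n,"tray",np.round(P,1).tolist())
E
```

```text
scene centre [   31.62296747 -1140.07290678  1280.66053529]
side centre [ 114.64768866 -896.31679916  875.72418695]
scene [[454.7, -133.6, 3.0], [476.2, -249.2, 3.0], [668.0, -209.7, 3.0]] [np.float64(117.62465477612506), np.float64(195.8545344208012)]
side [[456.4, -132.8, 3.0], [479.0, -244.4, 3.0], [671.0, -201.4, 3.0]] [np.float64(113.92181076793193), np.float64(196.84308472937462)]
scene [[467.7, -141.5, 80.0], [493.5, -237.9, 80.0], [525.8, -129.4, 80.0], [549.0, -231.2, 80.0], [575.0, -119.5, 108.0], [597.7, -219.3, 108.0]]
side [[470.4, -136.7, 80.0], [487.8, -237.3, 80.0], [529.5, -125.7, 80.0], [546.5, -225.0, 80.0], [578.7, -114.4, 108.0], [597.8, -211.3, 108.0]]
scene tray [[505.2, 257.9, 54.0], [644.9, 207.8, 54.0], [471.2, 164.3, 54.0], [611.2, 115.4, 54.0]]
side tray [[508.3, 262.1, 54.0], [647.5, 215.1, 54.0], [474.8, 175.3, 54.0], [614.8, 123.1, 54.0]]
```

```bash
cat >> h.py <<'E'
def plan(p,R,n,s=None):
    s=s or ctrl.sense(); R0=rot(s); rv=(R0.inv()*R).as_rotvec(); dp=R0.inv().apply(np.array(p)-s["eef_pos"])
    step=Rn.from_rotvec(rv/n).as_matrix(); A=sum(np.linalg.matrix_power(step,k) for k in range(n))
    sh=np.linalg.solve(A,dp)/1000
    print("n",n,"row",np.round(sh,4).tolist(),np.round(rv/n,4).tolist(), "tot rot deg",np.round(np.degrees(rv),2).tolist())
def toolR(xdir,ydir):
    x=np.array(xdir,float);x/=np.linalg.norm(x);y=np.array(ydir,float);y-=x*(x@y);y/=np.linalg.norm(y)
    return Rn.from_matrix(np.c_[x,y,np.cross(x,y)])
def rep():
    s=ctrl.sense();print("t",round(s["time_s"],2),"pos",np.round(s["eef_pos"],1),"F",np.round(s["force"],1),"M",np.round(s["wrist_torque"],2),"g",round(s["grip_width"],3),"j",np.round(s["joints"],2));M=rot(s).as_matrix();print("x",np.round(M[:,0],3),"y",np.round(M[:,1],3),"z",np.round(M[:,2],3));return s
E
python3 - <<'E'
from h import *
rep()
a=np.radians(11.8)
for sgn in(1,-1):
    y=np.array([np.cos(a),np.sin(a),0])*sgn
    plan([520,-190,300],toolR([0,0,-1],y),10)
E
```

```text
t 0.25 pos [ 150.5 -502.9  239.1] F [ 0.1 -0.5 -0. ] M [-0.02  0.02 -0.  ] g 1.001 j [-1.5   0.31  1.5  -0.    1.33 -0.22]
x [-0.  0. -1.] y [ 0.287 -0.958 -0.   ] z [-0.958 -0.287 -0.   ]
n 10 row [-0.0061, 0.0135, -0.0514] [-0.1486, -0.0, 0.0] tot rot deg [-85.14, -0.03, 0.02]
n 10 row [-0.0061, -0.0498, -0.0219] [0.1656, 0.0, 0.0] tot rot deg [94.86, 0.02, 0.03]
```

```bash
python3 - <<'E'
from h import *
a=np.radians(11.8)
plan([545,-115,270],toolR([0,0,-1],[np.cos(a),np.sin(a),0]),12)
E
```

```text
n 12 row [-0.0026, 0.0098, -0.0496] [-0.1238, -0.0, 0.0] tot rot deg [-85.14, -0.03, 0.02]
```

```bash
python3 -m jog '[[[-0.0026,0.0098,-0.0496,-0.124,0,0],[-0.0026,0.0098,-0.0496,-0.124,0,0],[-0.0026,0.0098,-0.0496,-0.124,0,0],[-0.0026,0.0098,-0.0496,-0.124,0,0],[-0.0026,0.0098,-0.0496,-0.124,0,0],[-0.0026,0.0098,-0.0496,-0.124,0,0],[-0.0026,0.0098,-0.0496,-0.124,0,0],[-0.0026,0.0098,-0.0496,-0.124,0,0],[-0.0026,0.0098,-0.0496,-0.124,0,0],[-0.0026,0.0098,-0.0496,-0.124,0,0],[-0.0026,0.0098,-0.0496,-0.124,0,0],[-0.0026,0.0098,-0.0496,-0.124,0,0]]]' 150 40
python3 -m jog '[[[0,0,0,0,0,0],[0,0,0,0,0,0]]]'
python3 - <<'E'
from h import *
rep()
s,c=wrist(); save(c,"w1")
E
```

```text
time_s: 1.75
eef_pos: [544.5, -113.6, 270.3]
ee_rot: [0.55, 0.444, 0.55, -0.444]
force: [1.0, 0.1, 0.4]
grip_width: 0.411
time_s: 2.0
eef_pos: [544.2, -115.5, 270.4]
ee_rot: [0.549, 0.445, 0.549, -0.446]
force: [0.7, 0.3, -0.6]
grip_width: 0.414
t 2.0 pos [ 544.2 -115.5  270.4] F [ 0.7  0.3 -0.6] M [-0.03 -0.    0.04] g 0.414 j [-0.42  0.36  1.35 -0.    1.43 -0.63]
x [-0. -0. -1.] y [ 0.979  0.206 -0.   ] z [ 0.206 -0.979  0.   ]
```

View pics/w1.png

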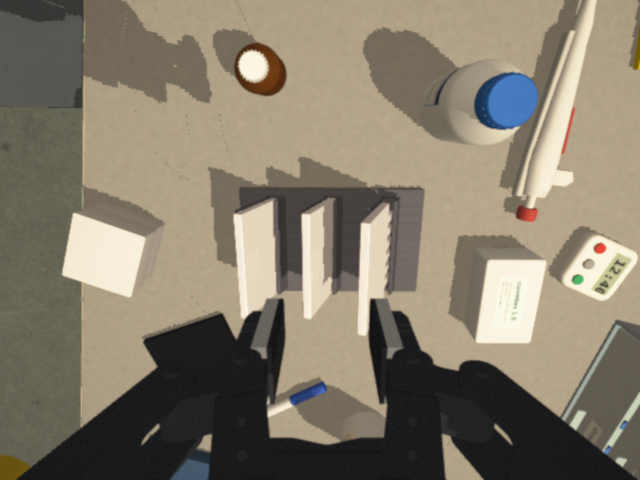

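The wrist view shows the stand (base corners about (240,188), (423,188), (416,291)). There are white plates in lane 0 (about 255,258), lane 1 (318,258) and lane 2 (375,268). Lane 2's plate shows teeth and is taller, so it should be the comb; an enlarged crop will confirm it. The black plate at (190,345) and the yellow one under the red tray are decoys.

```bash
python3 - <<'E'
import cv2
a=cv2.imread("pics/w1.png")
cv2.imwrite("pics/w1c.png",cv2.resize(a[170:345,225:435],None,fx=3.4,fy=3.4,interpolation=cv2.INTER_CUBIC))
E
```

```text
(no output)
```

View pics/w1c.png

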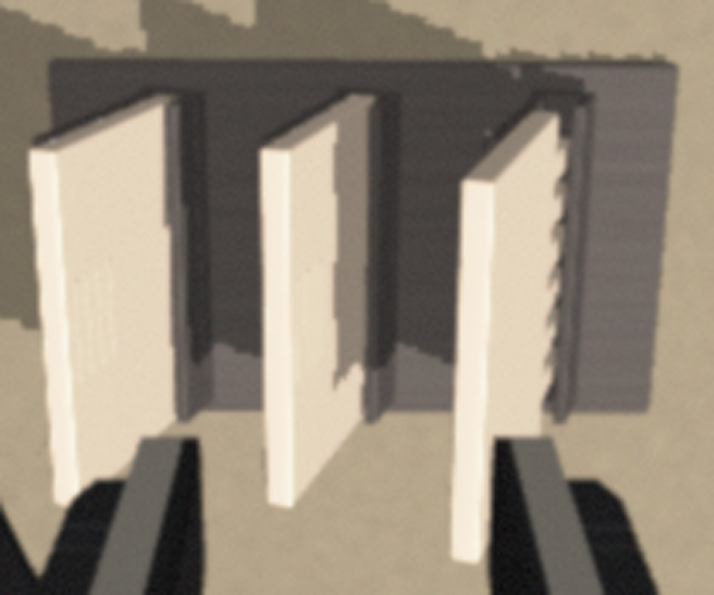

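```bash
python3 - <<'E'
from h import *
c=load("w1"); k=lambda x,y:(225+x/3.4,170+y/3.4)
for n,a,b,z in (("l0",(45,150),(66,498),79.8),("l1",(276,150),(281,503),79.8),("l2",(478,180),(466,559),108)):
    A,B=onz(c,k(*a),z),onz(c,k(*b),z); d=A-B; print(n,np.round(A,1),np.round(B,1),"len",np.linalg.norm(d).round(1),"yaw",np.degrees(np.arctan2(-d[0],d[1])).round(2),"mid",((A+B)/2).round(1))
P=[onz(c,k(*p),3) for p in((50,60),(677,64),(650,410))]; print(np.round(P,1).tolist())
d=P[1]-P[0];print(np.linalg.norm(d),np.degrees(np.arctan2(d[1],d[0]))); e=P[1]-P[2];print(np.linalg.norm(e),np.degrees(np.arctan2(-e[0],e[1])));print("ctr",(P[0]+P[2])/2)
E
```

```text
l0 [ 469.2 -136.3   79.8] [ 488.5 -235.7   79.8] len 101.2 yaw 11.01 mid [ 478.8 -186.    79.8]
l1 [ 527.3 -124.1   79.8] [ 548.1 -224.8   79.8] len 102.8 yaw 11.68 mid [ 537.7 -174.5   79.8]
l2 [ 575.4 -113.9  108. ] [ 596.8 -214.9  108. ] len 103.2 yaw 11.98 mid [ 586.1 -164.4  108. ]
[[453.2, -130.9, 3.0], [644.3, -92.1, 3.0], [669.3, -208.4, 3.0]]
195.0066847816539 11.48062337559038
118.94408264270902 12.086372183517902
ctr [ 561.24699498 -169.66614525    3.        ]
```

```bash
python3 - <<'E'
from h import *
a=np.radians(-19.3)
plan([574,232,210],toolR([0,0,-1],[np.cos(a),np.sin(a),0]),9)
E
```

```text
n 9 row [0.0067, 0.002, -0.0392] [0.0604, 0.0, 0.0] tot rot deg [31.13, 0.01, 0.02]
```

```bash
python3 -m jog '[[[0.0067,0.002,-0.0392,0.0604,0,0],[0.0067,0.002,-0.0392,0.0604,0,0],[0.0067,0.002,-0.0392,0.0604,0,0],[0.0067,0.002,-0.0392,0.0604,0,0],[0.0067,0.002,-0.0392,0.0604,0,0],[0.0067,0.002,-0.0392,0.0604,0,0],[0.0067,0.002,-0.0392,0.0604,0,0],[0.0067,0.002,-0.0392,0.0604,0,0],[0.0067,0.002,-0.0392,0.0604,0,0],[0,0,0,0,0,0],[0,0,0,0,0,0]]]' 150 40
python3 - <<'E'
from h import *
rep()
s,c=wrist(); save(c,"w2")
a=cv2.imread("pics/w2.png")
cv2.imwrite("pics/w2u.png",cv2.resize(a[60:400],(800,425)))
E
```

```text
time_s: 3.42
eef_pos: [574.0, 231.3, 210.0]
ee_rot: [-0.409, -0.577, -0.409, 0.577]
force: [0.0, -0.3, 0.7]
grip_width: 0.41
t 3.42 pos [574.  231.3 210. ] F [ 0.  -0.3  0.7] M [ 0.   -0.   -0.02] g 0.41 j [ 0.19  0.54  1.23 -0.    1.36  0.53]
x [-0. -0. -1.] y [ 0.944 -0.33  -0.   ] z [-0.33  -0.944  0.001]
```

View pics/w2.png

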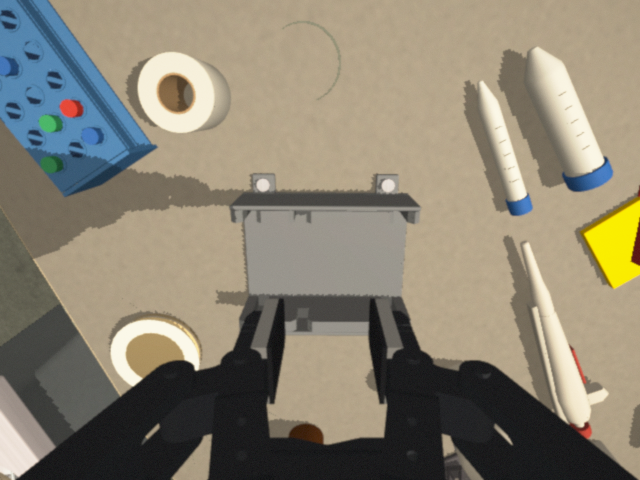

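```bash
python3 - <<'E'
import cv2
a=cv2.imread("pics/w2.png")
cv2.imwrite("pics/w2c.png",cv2.resize(a[170:350,222:432],None,fx=3.3,fy=3.3,interpolation=cv2.INTER_CUBIC))
E
```

```text
(no output)
```

View pics/w2c.png

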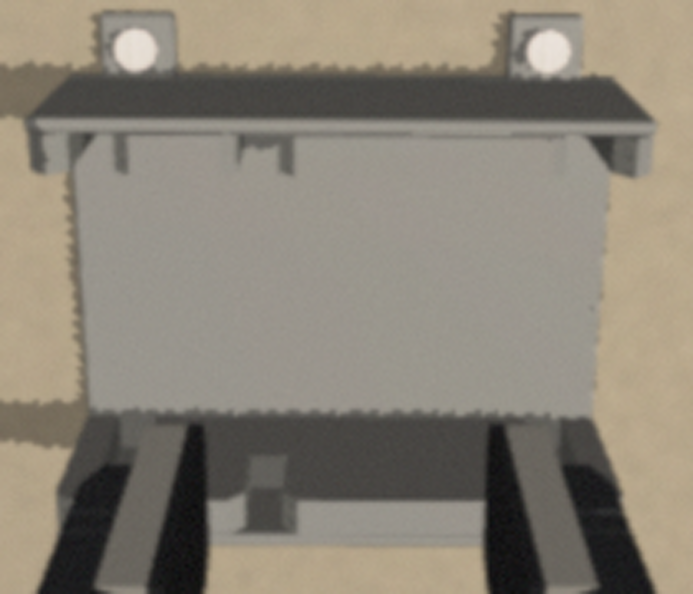

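```bash
python3 - <<'E'
from h import *
c=load("w2"); k=lambda x,y:(222+x/3.3,170+y/3.3); ik=lambda p:np.round((np.array(p)-(222,170))*3.3)
A,B=onz(c,k(30,122),54),onz(c,k(655,124),54); d=B-A; print(A,B,np.linalg.norm(d),np.degrees(np.arctan2(d[1],d[0])))
yaw=np.arctan2(d[1],d[0]); ex=np.array([np.cos(yaw),np.sin(yaw),0]);ey=np.array([-np.sin(yaw),np.cos(yaw),0])
C=(A+B)/2-58*ey; C[2]=0; print("ctr",C)
A0,B0=onz(c,k(73,76),0),onz(c,k(613,76),0); d=B0-A0; print("base",np.linalg.norm(d),np.degrees(np.arctan2(d[1],d[0])),(A0+B0)/2-58*ey)
for p in [(-75,44,54),(75,44,54),(-75,-44,54),(75,-44,54),(-75,-58,54),(75,-58,54),(-75,44,6),(75,44,6),(-75,-44,6),(75,-44,6),(-15,-44,54),(-25,-44,54),(-25,-54,54),(-54.5,44,54),(-65.5,44,54)]:
    print(p,ik(proj(c,C+ex*p[0]+ey*p[1]+np.array([0,0,p[2]]))))
E
```

```text
[507.38879494 265.02026847  54.        ] [646.03257639 215.88138228  54.        ] 147.09428360805828 -19.515622649904017
ctr [557.33498099 185.78289997   0.        ]
base 148.90328039776338 -19.32529583891716 [ 5.57434828e+02  1.85807565e+02 -2.84217094e-14]
(-75, 44, 54) [ 28. 179.]
(75, 44, 54) [656. 181.]
(-75, -44, 54) [ 54. 503.]
(75, -44, 54) [629. 505.]
(-75, -58, 54) [ 58. 550.]
(75, -58, 54) [625. 551.]
(-75, 44, 6) [ 70. 130.]
(75, 44, 6) [615. 132.]
(-75, -44, 6) [ 89. 418.]
(75, -44, 6) [594. 420.]
(-15, -44, 54) [284. 504.]
(-25, -44, 54) [246. 504.]
(-25, -54, 54) [246. 537.]
(-54.5, 44, 54) [114. 179.]
(-65.5, 44, 54) [ 68. 179.]
```

```bash
cat >> h.py <<'E'
CS=np.array([561.4,-169.7,0]);YS=np.radians(11.8);LEAN=np.radians(20)
EXS=np.array([np.cos(YS),np.sin(YS),0]);EYS=np.array([-np.sin(YS),np.cos(YS),0])
UP=-np.sin(LEAN)*EXS+np.array([0,0,np.cos(LEAN)]); NRM=np.cos(LEAN)*EXS+np.array([0,0,np.sin(LEAN)])
RS=toolR(-UP,NRM)
def lane(i,u): return CS+EXS*(-60+60*i)+np.array([0,0,14])+UP*u
CT=np.array([557.4,185.8,0]);YT=np.radians(-19.4)
EXT=np.array([np.cos(YT),np.sin(YT),0]);EYT=np.array([-np.sin(YT),np.cos(YT),0])
RT=toolR([0,0,-1],EXT)
def tray(x,y,z): return CT+EXT*x+EYT*y+np.array([0,0,z])
E
python3 - <<'E'
from h import *
print(lane(0,130)); plan(lane(0,130),RS,11)
E
```

```text
[ 459.14494928 -191.06219308  136.1600407 ]
n 11 row [0.005, -0.0079, 0.0399] [-0.0489, 0.0086, 0.031] tot rot deg [-30.79, 5.45, 19.51]
```

```bash
python3 -m jog '[[[0.005,-0.0079,0.0399,-0.0489,0.0086,0.031],[0.005,-0.0079,0.0399,-0.0489,0.0086,0.031],[0.005,-0.0079,0.0399,-0.0489,0.0086,0.031],[0.005,-0.0079,0.0399,-0.0489,0.0086,0.031],[0.005,-0.0079,0.0399,-0.0489,0.0086,0.031],[0.005,-0.0079,0.0399,-0.0489,0.0086,0.031],[0.005,-0.0079,0.0399,-0.0489,0.0086,0.031],[0.005,-0.0079,0.0399,-0.0489,0.0086,0.031],[0.005,-0.0079,0.0399,-0.0489,0.0086,0.031],[0.005,-0.0079,0.0399,-0.0489,0.0086,0.031],[0.005,-0.0079,0.0399,-0.0489,0.0086,0.031],[0,0,0,0,0,0]]]' 150 40
python3 - <<'E'
from h import *
rep(); plan(lane(0,130),RS,2); plan(lane(0,41),RS,4)
s,c=wrist(); save(c,"w3")
E
```

```text
time_s: 4.97
eef_pos: [459.1, -193.5, 135.5]
ee_rot: [0.618, 0.535, 0.462, -0.345]
force: [0.7, -0.5, -0.6]
grip_width: 0.413
t 4.97 pos [ 459.1 -193.5  135.5] F [ 0.7 -0.5 -0.6] M [0.01 0.15 0.05] g 0.413 j [-0.78  0.25  1.92  0.41  0.81 -1.25]
x [ 0.336  0.068 -0.939] y [0.92  0.19  0.343] z [ 0.201 -0.98   0.001]
n 2 row [-0.0002, 0.0004, -0.0012] [-0.0013, 0.0009, -0.0003] tot rot deg [-0.15, 0.11, -0.03]
n 4 row [0.0221, 0.0002, -0.0006] [-0.0007, 0.0005, -0.0001] tot rot deg [-0.15, 0.11, -0.03]
```

View pics/w3.png

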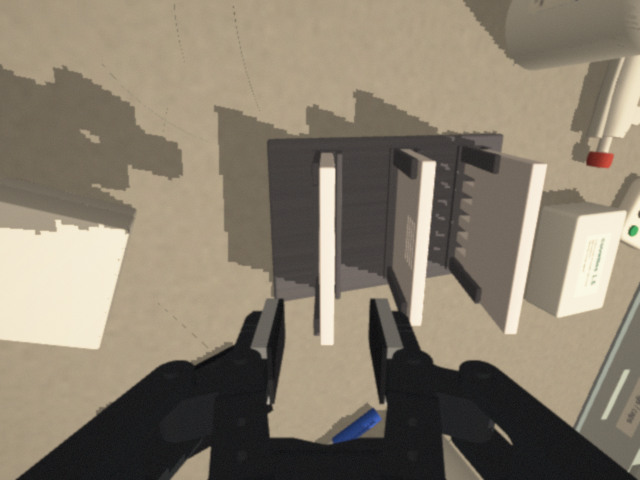

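The lane 0 gate stands edge-on at columns 320–334, centred between the fingers (285 and 370). Advancing and gripping.

```bash
python3 -m jog '[[[0.022,0.0002,-0.0006,-0.0007,0.0005,0],[0.022,0.0002,-0.0006,-0.0007,0.0005,0],[0.022,0.0002,-0.0006,-0.0007,0.0005,0],[0.022,0.0002,-0.0006,-0.0007,0.0005,0],[0,0,0,0,0,0],[0,0,0,0,0,0]]]' 150 40
python3 -m jog '[[[0,0,0,0,0,0],[0,0,0,0,0,0],[0,0,0,0,0,0],[0,0,0,0,0,0]]]' 255 40
python3 - <<'E'
from h import *
rep();print(lane(0,41))
E
```

```text
time_s: 5.78
eef_pos: [489.9, -181.5, 54.3]
ee_rot: [0.619, 0.533, 0.464, -0.342]
force: [-0.8, 0.9, -0.2]
grip_width: 0.412
time_s: 6.28
eef_pos: [489.5, -181.9, 53.8]
ee_rot: [0.619, 0.534, 0.464, -0.342]
force: [-6.1, -0.2, 6.1]
grip_width: 0.09
t 6.28 pos [ 489.5 -181.9   53.8] F [-6.1 -0.2  6.1] M [-0.11  0.82 -0.2 ] g 0.09 j [-0.72  0.44  1.93  0.49  0.62 -1.31]
x [ 0.335  0.072 -0.939] y [0.919 0.196 0.343] z [ 0.209 -0.978 -0.   ]
[ 488.94146973 -184.83737564   52.52739745]
```

```bash
python3 -m jog '[[[-0.01,0,0,0,0,0],[-0.02,0,0,0,0,0],[-0.03,0,0,0,0,0],[-0.03,0,0,0,0,0],[-0.03,0,0,0,0,0]]]'
python3 - <<'E'
from h import *
s=rep()
# pre-place above far slot: gate foot 41 mm below TCP... 
print(tray(60,0,6+41)); plan(tray(60,0,47+90),RT,11)
E
```

```text
time_s: 6.9
eef_pos: [449.0, -190.4, 167.6]
ee_rot: [0.619, 0.533, 0.464, -0.342]
force: [0.6, -0.2, -1.5]
grip_width: 0.088
t 6.9 pos [ 449.  -190.4  167.6] F [ 0.6 -0.2 -1.5] M [ 0.04  0.15 -0.03] g 0.088 j [-0.8   0.18  1.91  0.38  0.89 -1.23]
x [ 0.335  0.072 -0.939] y [0.919 0.197 0.343] z [ 0.209 -0.978  0.   ]
[613.99335948 165.87033209  47.        ]
n 11 row [0.0059, 0.0131, -0.0333] [0.0495, -0.0087, -0.031] tot rot deg [31.17, -5.49, -19.53]
```

```bash
python3 - <<'E'
from h import *
c=load("w1"); print("buffer cap",onz(c,(508,98),135),"small",onz(c,(254,66),75))
plan(tray(60,0,47+165),RT,11)
E
```

```text
buffer cap [642.64679278  -4.14723978 135.        ] small [464.34945967 -15.68482947  75.        ]
n 11 row [-0.0008, 0.0144, -0.0335] [0.0495, -0.0087, -0.031] tot rot deg [31.17, -5.49, -19.53]
```

```bash
python3 -m jog '[[[-0.0008,0.0144,-0.0335,0.0495,-0.0087,-0.031],[-0.0008,0.0144,-0.0335,0.0495,-0.0087,-0.031],[-0.0008,0.0144,-0.0335,0.0495,-0.0087,-0.031],[-0.0008,0.0144,-0.0335,0.0495,-0.0087,-0.031],[-0.0008,0.0144,-0.0335,0.0495,-0.0087,-0.031],[-0.0008,0.0144,-0.0335,0.0495,-0.0087,-0.031],[-0.0008,0.0144,-0.0335,0.0495,-0.0087,-0.031],[-0.0008,0.0144,-0.0335,0.0495,-0.0087,-0.031],[-0.0008,0.0144,-0.0335,0.0495,-0.0087,-0.031],[-0.0008,0.0144,-0.0335,0.0495,-0.0087,-0.031],[-0.0008,0.0144,-0.0335,0.0495,-0.0087,-0.031],[0,0,0,0,0,0]]]'
python3 -m jog '[[[0,0,0,0,0,0],[0,0,0,0,0,0]]]'
python3 - <<'E'
from h import *
rep(); plan(tray(60,0,47+165),RT,2)
s,c=wrist(); save(c,"w4")
E
```

```text
time_s: 8.4
eef_pos: [615.3, 167.4, 210.3]
ee_rot: [-0.408, -0.577, -0.409, 0.577]
force: [-0.2, -0.7, -1.3]
grip_width: 0.09
time_s: 8.65
eef_pos: [614.4, 165.4, 211.1]
ee_rot: [0.408, 0.577, 0.409, -0.577]
force: [0.7, 0.4, -0.9]
grip_width: 0.086
t 8.65 pos [614.4 165.4 211.1] F [ 0.7  0.4 -0.9] M [-0.06 -0.05 -0.02] g 0.086 j [0.08 0.58 1.17 0.   1.39 0.42]
x [ 0.     0.001 -1.   ] y [ 0.943 -0.333 -0.   ] z [-0.333 -0.943 -0.001]
n 2 row [-0.0004, -0.0003, -0.0002] [-0.0005, -0.0004, 0.0001] tot rot deg [-0.06, -0.05, 0.01]
```

View pics/w4.png

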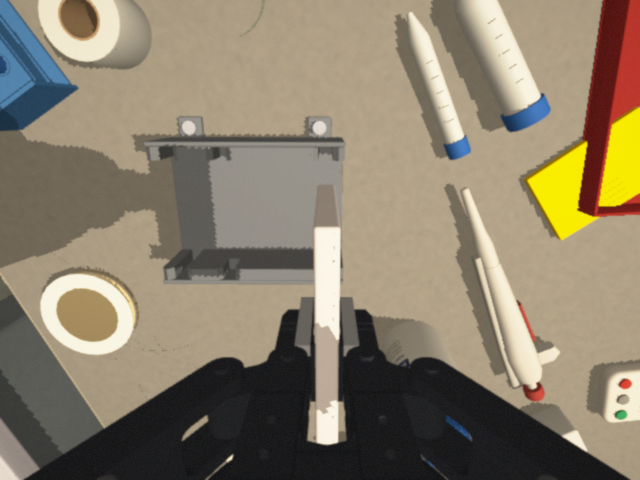

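```bash
cat >> h.py <<'E'
def held(img,uvs,xt):
    """tool z (and y) of pixels on the plane tool x = xt, hand-eye"""
    c=vision.capture("wrist"); H=np.array(c["hand_eye"]);K=np.array(c["mtx"])
    for uv in uvs:
        d=H[:3,:3]@np.linalg.inv(K)@np.array([*uv,1.]);o=H[:3,3]; p=o+d*(xt-o[0])/d[0]; print(uv,"x",xt,"y",p[1].round(1),"z",p[2].round(1))
E
python3 - <<'E'
from h import *
a=cv2.imread("pics/w4.png"); cv2.imwrite("pics/w4c.png",cv2.resize(a[100:460,140:400],None,fx=3,fy=1.66,interpolation=cv2.INTER_CUBIC))
held(None,[(328,226.5),(328,443)],-27.7); held(None,[(328,186)],42.3)
E
```

```text
(328, 226.5) x -27.7 y 0.2 z -48.8
(328, 443) x -27.7 y 0.3 z 31.9
(328, 186) x 42.3 y 0.6 z -47.5
```

View pics/w4c.png

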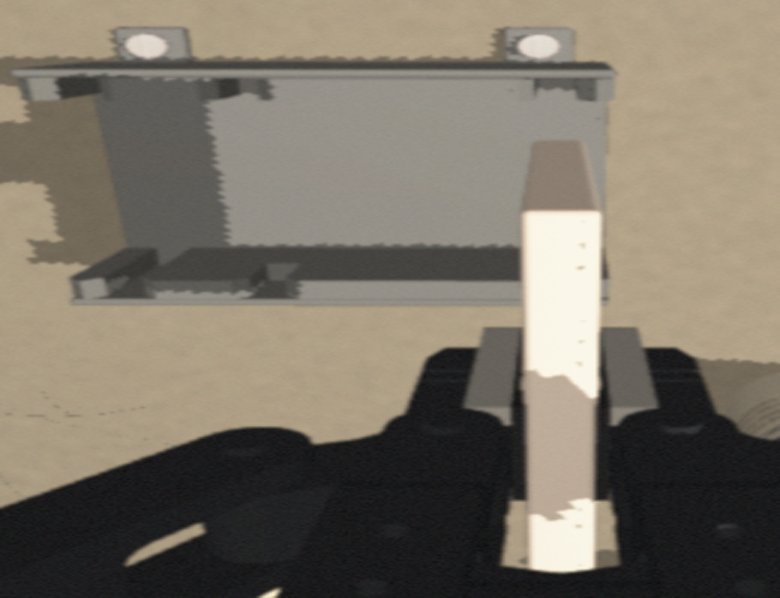

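```bash
python3 - <<'E'
from h import *
c=load("w4"); k=lambda x,y:(140+x/3,100+y/1.66)
A,B=onz(c,k(12,72),54),onz(c,k(615,70),54);d=B-A;print(np.linalg.norm(d),np.degrees(np.arctan2(d[1],d[0])),(A+B)/2-58*EYT)
E=[onz(c,k(73,302),54),onz(c,k(608,300),54)];d=E[1]-E[0];print(np.linalg.norm(d),np.degrees(np.arctan2(d[1],d[0])),(E[0]+E[1])/2+58*EYT)
for p in [(-75,58,54),(75,58,54),(-75,-58,54),(75,-58,54),(60,44,54),(-20,44,54),(-20,-44,54),(-20,-44,30),(-60,-44,54)]:
    q=proj(c,tray(*p)); print(p,np.round([(q[0]-140)*3,(q[1]-100)*1.66]))
plan(tray(60,3.2,100),RT,5)
E
```

```text
148.60445640154822 -19.151322036306066 [557.42555848 185.86954149  54.        ]
148.38726991034196 -19.08473791102294 [558.47241023 189.65032536  54.        ]
(-75, 58, 54) [ 9. 71.]
(75, 58, 54) [618.  71.]
(-75, -58, 54) [ 73. 309.]
(75, -58, 54) [612. 308.]
(60, 44, 54) [557. 103.]
(-20, 44, 54) [237. 103.]
(-20, -44, 54) [266. 283.]
(-20, -44, 30) [286. 265.]
(-60, -44, 54) [121. 283.]
n 5 row [0.0222, -0.0001, -0.0006] [-0.0002, -0.0002, 0.0001] tot rot deg [-0.05, -0.05, 0.02]
```

```bash
sed -i 's/^CT=.*/CT=np.array([557.7,187.0,0]);YT=np.radians(-19.3)/' h.py; python3 - <<'E'
from h import *
plan(tray(60,3.2,102.5),RT,5)
E
```

```text
n 5 row [0.0217, -0.0001, -0.0009] [-0.0005, -0.0002, 0.0001] tot rot deg [-0.15, -0.05, 0.02]
```

```bash
python3 -m jog '[[[0.0217,-0.0001,-0.0009,-0.0005,-0.0002,0],[0.0217,-0.0001,-0.0009,-0.0005,-0.0002,0],[0.0217,-0.0001,-0.0009,-0.0005,-0.0002,0],[0.0217,-0.0001,-0.0009,-0.0005,-0.0002,0],[0.0217,-0.0001,-0.0009,-0.0005,-0.0002,0],[0,0,0,0,0,0],[0,0,0,0,0,0]]]'
python3 - <<'E'
from h import *
rep(); plan(tray(60,3.2,102.5),RT,1)
s,c=wrist(); save(c,"w5")
d=cams(); save(d["side"],"side5"); save(d["scene"],"scene5")
a=cv2.imread("pics/w5.png"); cv2.imwrite("pics/w5c.png",cv2.resize(a[0:260,140:400],None,fx=3,fy=2.3,interpolation=cv2.INTER_CUBIC))
a=cv2.imread("pics/side5.png"); cv2.imwrite("pics/side5c.png",cv2.resize(a[120:270,220:420],None,fx=4,fy=4,interpolation=cv2.INTER_CUBIC))
E
```

```text
time_s: 9.68
eef_pos: [616.2, 170.5, 103.2]
ee_rot: [0.409, 0.577, 0.409, -0.576]
force: [0.2, -0.2, 0.2]
grip_width: 0.086
t 9.68 pos [616.2 170.5 103.2] F [ 0.2 -0.2  0.2] M [0.01 0.02 0.  ] g 0.086 j [0.09 0.68 1.29 0.   1.17 0.42]
x [ 0.001  0.    -1.   ] y [ 0.944 -0.33   0.001] z [-0.33  -0.944 -0.   ]
n 1 row [0.0007, -0.0007, 0.0005] [0.0002, -0.0004, -0.0008] tot rot deg [0.01, -0.03, -0.04]
```

View pics/w5c.png

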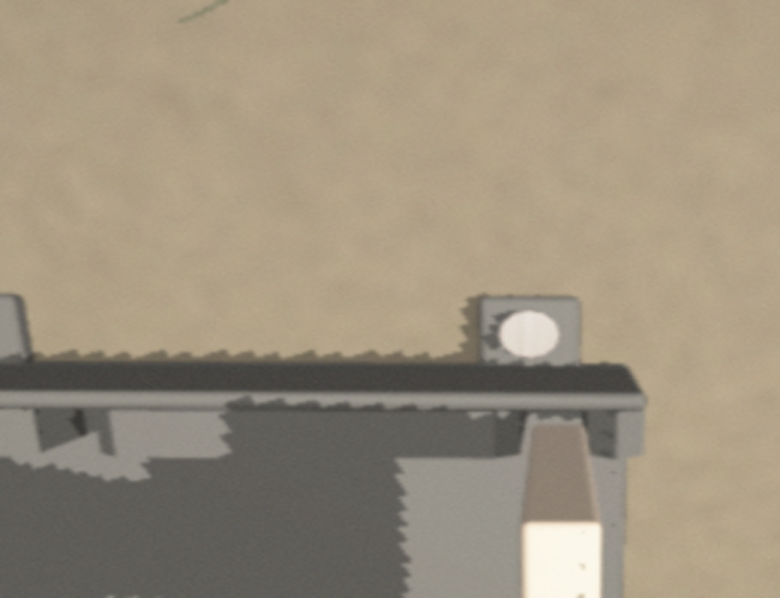

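View pics/side5c.png

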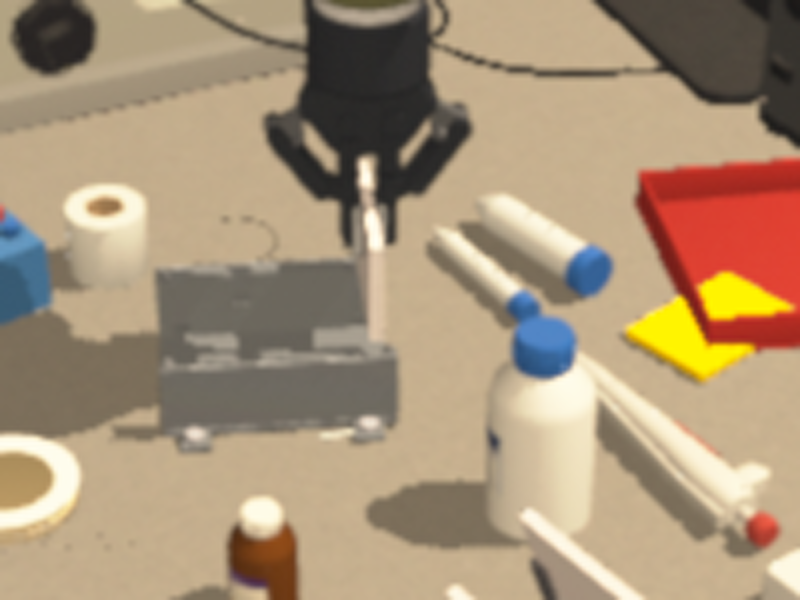

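```bash
python3 - <<'E'
from h import *
c=load("w5"); k=lambda x,y:(140+x/3,y/2.3)
def tr(P): d=np.array(P)-CT; return np.round([d@EXT,d@EYT,P[2]],1)
for n,u,z in (("plate bot L",(533,423),61),("plate bot R",(583,423),61),("plate top L",(523,522),131),("plate top R",(600,522),131),("wall corner",(644,394),54),("wall out",(300,392),54),("backing in",(450,408),54),("postL in",(525,412),54),("postR in",(585,412),54)):
    print(n,tr(onz(c,k(*u),z)))
print("tcp",tr(ctrl.sense()["eef_pos"]))
E
```

```text
plate bot L [56.5 52.3 61. ]
plate bot R [64.2 52.3 61. ]
plate top L [ 56.9  52.4 131. ]
plate top R [ 64.4  52.4 131. ]
wall corner [74.  57.1 54. ]
wall out [19.4 57.5 54. ]
backing in [43.1 54.2 54. ]
postL in [55.1 53.3 54. ]
postR in [64.7 53.3 54. ]
tcp [ 60.6   3.8 103.1]
```

```bash
python3 -m jog '[[[0.003,-0.0007,0.0007,0,0,0],[0.004,0,0,0,0,0],[0.004,0,0,0,0,0],[0.004,0,0,0,0,0],[0,0,0,0,0,0]]]'
python3 - <<'E'
from h import *
rep()
E
```

```text
time_s: 10.45
eef_pos: [614.7, 170.1, 86.5]
ee_rot: [-0.409, -0.576, -0.41, 0.577]
force: [0.8, -0.1, -1.5]
grip_width: 0.09
t 10.45 pos [614.7 170.1  86.5] F [ 0.8 -0.1 -1.5] M [ 0.03  0.02 -0.07] g 0.09 j [0.09 0.7  1.3  0.   1.14 0.42]
x [-0.002 -0.    -1.   ] y [ 0.944 -0.33  -0.001] z [-0.33  -0.944  0.001]
```

```bash
python3 -m jog '[[[0.006,0,0,0,0,0],[0.006,0,0,0,0,0],[0.006,0,0,0,0,0],[0.006,0,0,0,0,0],[0.006,0,0,0,0,0],[0,0,0,0,0,0]]]'
python3 - <<'E'
from h import *
rep()
E
```

```text
time_s: 11.2
eef_pos: [614.6, 170.2, 56.4]
ee_rot: [-0.409, -0.576, -0.41, 0.577]
force: [0.3, -0.3, -0.2]
grip_width: 0.086
t 11.2 pos [614.6 170.2  56.4] F [ 0.3 -0.3 -0.2] M [ 0.   -0.   -0.04] g 0.086 j [0.09 0.74 1.32 0.   1.08 0.42]
x [-0.002 -0.    -1.   ] y [ 0.944 -0.33  -0.002] z [-0.33  -0.944  0.001]
```

Sliding freely, no force. The last few mm in small steps.

```bash
python3 -m jog '[[[0.003,0,0,0,0,0],[0.002,0,0,0,0,0],[0.001,0,0,0,0,0],[0,0,0,0,0,0]]]'
python3 -m jog '[[[0.001,0,0,0,0,0],[0.0005,0,0,0,0,0],[0,0,0,0,0,0]]]'
```

```text
time_s: 11.7
eef_pos: [614.8, 170.2, 51.0]
ee_rot: [-0.409, -0.576, -0.409, 0.577]
force: [-0.1, 0.4, -0.5]
grip_width: 0.086
time_s: 12.08
eef_pos: [614.8, 170.2, 49.5]
ee_rot: [-0.409, -0.576, -0.409, 0.577]
force: [-0.2, 0.4, -0.1]
grip_width: 0.091
```

```bash
python3 -m jog '[[[0.0007,0,0,0,0,0],[0.0005,0,0,0,0,0],[0,0,0,0,0,0]]]'
python3 -m jog '[[[0.0007,0,0,0,0,0],[0,0,0,0,0,0]]]'
```

```text
time_s: 12.45
eef_pos: [614.8, 170.2, 48.3]
ee_rot: [-0.409, -0.576, -0.409, 0.577]
force: [0.1, 0.4, -0.3]
grip_width: 0.089
time_s: 12.7
eef_pos: [614.9, 170.2, 47.7]
ee_rot: [-0.409, -0.576, -0.409, 0.577]
force: [-0.7, -0.4, -0.2]
grip_width: 0.089
```

```bash
python3 -m jog '[[[0.0008,0,0,0,0,0],[0,0,0,0,0,0]]]'
python3 -m jog '[[[0.0008,0,0,0,0,0],[0,0,0,0,0,0]]]'
python3 -m jog '[[[0.0008,0,0,0,0,0],[0,0,0,0,0,0]]]'
```

```text
time_s: 12.95
eef_pos: [615.0, 170.1, 47.6]
ee_rot: [-0.409, -0.577, -0.409, 0.577]
force: [-2.4, -0.6, 5.9]
grip_width: 0.089
time_s: 13.2
eef_pos: [615.1, 170.1, 47.6]
ee_rot: [0.409, 0.577, 0.409, -0.577]
force: [-5.0, -2.1, 11.4]
grip_width: 0.09
time_s: 13.45
eef_pos: [615.1, 170.1, 47.5]
ee_rot: [0.409, 0.577, 0.409, -0.577]
force: [-7.2, -2.7, 16.9]
grip_width: 0.09
```

Floor contact at TCP z = 47.6 (reaction 6–17 N, clean stop). Relaxing, opening a little and backing straight up.

```bash
python3 -m jog '[[[-0.002,0,0,0,0,0],[0,0,0,0,0,0]]]'
python3 -m jog '[[[0,0,0,0,0,0],[0,0,0,0,0,0],[0,0,0,0,0,0]]]' 185
python3 -m jog '[[[-0.02,0,0,0,0,0],[-0.03,0,0,0,0,0],[-0.04,0,0,0,0,0],[-0.03,0,0,0,0,0],[0,0,0,0,0,0]]]'
python3 - <<'E'
from h import *
rep(); plan(lane(1,130),RS,11)
s,c=wrist(); save(c,"w6")
a=cv2.imread("pics/w6.png"); cv2.imwrite("pics/w6c.png",cv2.resize(a[80:340,120:420],(800,600),interpolation=cv2.INTER_CUBIC))
E
```

```text
time_s: 13.7
eef_pos: [615.0, 170.1, 47.6]
ee_rot: [-0.409, -0.577, -0.409, 0.577]
force: [-1.9, -1.7, 4.3]
grip_width: 0.088
time_s: 14.08
eef_pos: [614.7, 170.2, 47.0]
ee_rot: [-0.409, -0.576, -0.409, 0.577]
force: [0.2, 0.2, -0.3]
grip_width: 0.27
time_s: 14.7
eef_pos: [615.8, 170.3, 169.5]
ee_rot: [0.41, 0.578, 0.409, -0.575]
force: [-0.1, 0.1, 0.5]
grip_width: 0.272
t 14.7 pos [615.8 170.3 169.5] F [-0.1  0.1  0.5] M [ 0.   -0.01 -0.03] g 0.272 j [0.09 0.62 1.22 0.   1.3  0.42]
x [ 0.004  0.    -1.   ] y [ 0.944 -0.33   0.003] z [-0.33  -0.944 -0.002]
n 11 row [0.0015, -0.0064, 0.0329] [-0.0488, 0.0085, 0.0306] tot rot deg [-30.76, 5.38, 19.29]
```

View pics/w6c.png

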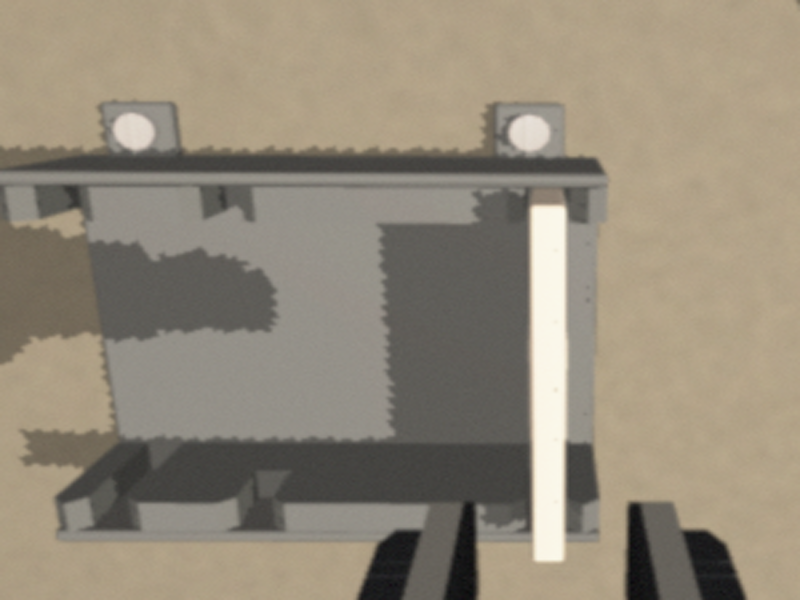

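Gate 1 sits upright in the far slot (crop column ~548, from 205 to 560). Going for lane 1.

```bash
python3 - <<'E'
from h import *
plan(lane(1,150),RS,11)
E
```

```text
n 11 row [-0.0004, -0.0067, 0.033] [-0.0488, 0.0086, 0.0309] tot rot deg [-30.76, 5.41, 19.49]
```

```bash
python3 -m jog '[[[-0.0004,-0.0067,0.033,-0.0488,0.0086,0.0309],[-0.0004,-0.0067,0.033,-0.0488,0.0086,0.0309],[-0.0004,-0.0067,0.033,-0.0488,0.0086,0.0309],[-0.0004,-0.0067,0.033,-0.0488,0.0086,0.0309],[-0.0004,-0.0067,0.033,-0.0488,0.0086,0.0309],[-0.0004,-0.0067,0.033,-0.0488,0.0086,0.0309],[-0.0004,-0.0067,0.033,-0.0488,0.0086,0.0309],[-0.0004,-0.0067,0.033,-0.0488,0.0086,0.0309],[-0.0004,-0.0067,0.033,-0.0488,0.0086,0.0309],[-0.0004,-0.0067,0.033,-0.0488,0.0086,0.0309],[-0.0004,-0.0067,0.033,-0.0488,0.0086,0.0309],[0,0,0,0,0,0]]]' 150
python3 -m jog '[[[0,0,0,0,0,0],[0,0,0,0,0,0]]]'
python3 - <<'E'
from h import *
rep(); plan(lane(1,41),RS,5)
s,c=wrist(); save(c,"w7")
E
```

```text
time_s: 16.25
eef_pos: [509.8, -181.7, 152.7]
ee_rot: [0.616, 0.535, 0.463, -0.345]
force: [-1.0, 0.5, 0.6]
grip_width: 0.413
time_s: 16.5
eef_pos: [510.8, -179.1, 154.0]
ee_rot: [0.617, 0.534, 0.464, -0.344]
force: [-0.2, 0.7, -0.2]
grip_width: 0.413
t 16.5 pos [ 510.8 -179.1  154. ] F [-0.2  0.7 -0.2] M [-0.05  0.15  0.05] g 0.413 j [-0.68  0.31  1.79  0.36  0.85 -1.1 ]
x [ 0.333  0.071 -0.94 ] y [0.92  0.193 0.34 ] z [ 0.205 -0.979 -0.001]
n 5 row [0.0216, 0.0001, 0.0002] [0.0001, -0.0002, 0.0004] tot rot deg [0.04, -0.07, 0.1]
```

View pics/w7.png

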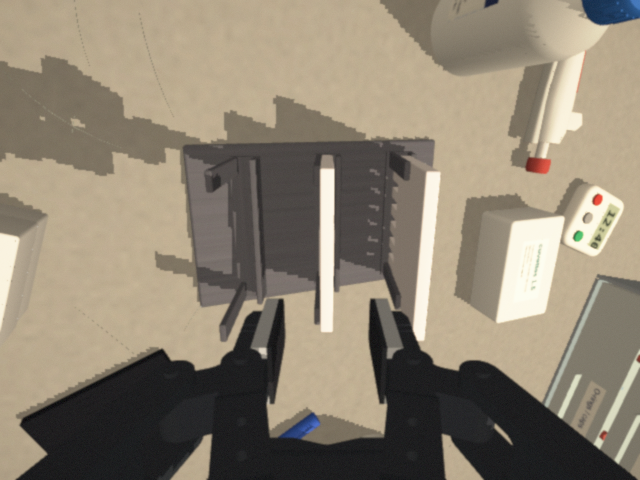

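Lane 1's gate is edge-on at columns 320–334, centred between the fingers. Advancing and gripping.

```bash
python3 -m jog '[[[0.0216,0.0001,0.0002,0,0,0],[0.0216,0.0001,0.0002,0,0,0],[0.0216,0.0001,0.0002,0,0,0],[0.0216,0.0001,0.0002,0,0,0],[0.0216,0.0001,0.0002,0,0,0],[0,0,0,0,0,0],[0,0,0,0,0,0]]]'
python3 -m jog '[[[0,0,0,0,0,0],[0,0,0,0,0,0],[0,0,0,0,0,0],[0,0,0,0,0,0]]]' 255 40
python3 - <<'E'
from h import *
s=rep();d=s["eef_pos"]-lane(1,0);print("u",d@UP,"n",d@NRM,"y",d@EYS)
E
```

```text
time_s: 17.42
eef_pos: [547.7, -173.4, 53.8]
ee_rot: [0.618, 0.534, 0.463, -0.344]
force: [0.1, -0.4, -0.1]
grip_width: 0.41
time_s: 17.92
eef_pos: [547.7, -173.7, 53.8]
ee_rot: [0.618, 0.534, 0.463, -0.344]
force: [-3.5, 0.6, 6.1]
grip_width: 0.087
t 17.93 pos [ 547.7 -173.7   53.8] F [-3.5  0.6  6.1] M [0.14 0.22 0.04] g 0.087 j [-0.62  0.52  1.78  0.43  0.64 -1.15]
x [ 0.335  0.069 -0.94 ] y [0.92  0.192 0.342] z [ 0.204 -0.979  0.   ]
u 42.24094411306952 n 0.21706430873618182 y -1.1111521778766065
```

```bash
python3 -m jog '[[[-0.01,0,0,0,0,0],[-0.02,0,0,0,0,0],[-0.03,0,0,0,0,0],[-0.03,0,0,0,0,0],[-0.03,0,0,0,0,0],[-0.02,0,0,0,0,0]]]'
python3 - <<'E'
from h import *
s=rep(); plan(tray(-60,0,180),RT,11)
E
```

```text
time_s: 18.68
eef_pos: [500.3, -183.6, 186.3]
ee_rot: [0.618, 0.534, 0.463, -0.344]
force: [-0.6, 0.3, -0.1]
grip_width: 0.089
t 18.68 pos [ 500.3 -183.6  186.3] F [-0.6  0.3 -0.1] M [0.01 0.19 0.02] g 0.089 j [-0.7   0.25  1.77  0.34  0.93 -1.09]
x [ 0.335  0.069 -0.94 ] y [0.92  0.192 0.342] z [ 0.204 -0.979  0.001]
n 11 row [0.0008, -0.0016, -0.0359] [0.0488, -0.0085, -0.0309] tot rot deg [30.77, -5.35, -19.49]
```

```bash
python3 -m jog '[[[0.0008,-0.0016,-0.0359,0.0488,-0.0085,-0.0309],[0.0008,-0.0016,-0.0359,0.0488,-0.0085,-0.0309],[0.0008,-0.0016,-0.0359,0.0488,-0.0085,-0.0309],[0.0008,-0.0016,-0.0359,0.0488,-0.0085,-0.0309],[0.0008,-0.0016,-0.0359,0.0488,-0.0085,-0.0309],[0.0008,-0.0016,-0.0359,0.0488,-0.0085,-0.0309],[0.0008,-0.0016,-0.0359,0.0488,-0.0085,-0.0309],[0.0008,-0.0016,-0.0359,0.0488,-0.0085,-0.0309],[0.0008,-0.0016,-0.0359,0.0488,-0.0085,-0.0309],[0.0008,-0.0016,-0.0359,0.0488,-0.0085,-0.0309],[0.0008,-0.0016,-0.0359,0.0488,-0.0085,-0.0309],[0,0,0,0,0,0]]]'
python3 -m jog '[[[0,0,0,0,0,0],[0,0,0,0,0,0]]]'
python3 - <<'E'
from h import *
rep(); plan(tray(-60,-0.8,103),RT,4)
s,c=wrist(); save(c,"w8")
E
```

```text
time_s: 20.18
eef_pos: [501.2, 208.8, 179.1]
ee_rot: [-0.409, -0.576, -0.41, 0.576]
force: [-0.4, -0.6, -0.6]
grip_width: 0.084
time_s: 20.42
eef_pos: [501.1, 206.6, 179.4]
ee_rot: [0.409, 0.577, 0.409, -0.577]
force: [-0.3, -0.4, -0.8]
grip_width: 0.088
t 20.43 pos [501.1 206.6 179.4] F [-0.3 -0.4 -0.8] M [0.03 0.   0.02] g 0.088 j [0.17 0.4  1.53 0.   1.21 0.51]
x [-0.     0.001 -1.   ] y [ 0.944 -0.331 -0.001] z [-0.331 -0.944 -0.001]
n 4 row [0.0191, -0.0, 0.0001] [-0.0001, -0.0002, 0.0002] tot rot deg [-0.01, -0.04, 0.04]
```

View pics/w8.png

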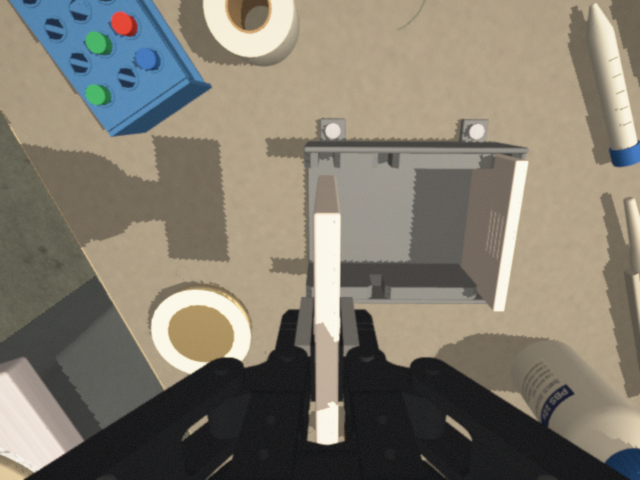

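```bash
python3 -m jog '[[[0.019,0,0,0,0,0],[0.019,0,0,0,0,0],[0.019,0,0,0,0,0],[0.019,0,0,0,0,0],[0,0,0,0,0,0],[0,0,0,0,0,0]]]'
python3 - <<'E'
from h import *
rep()
s,c=wrist(); save(c,"w9")
a=cv2.imread("pics/w9.png"); cv2.imwrite("pics/w9c.png",cv2.resize(a[100:300,260:500],None,fx=3.3,fy=3,interpolation=cv2.INTER_CUBIC))
E
```

```text
time_s: 21.22
eef_pos: [501.6, 207.3, 104.0]
ee_rot: [0.409, 0.577, 0.409, -0.576]
force: [0.1, -1.7, -1.2]
grip_width: 0.087
t 21.23 pos [501.6 207.3 104. ] F [ 0.1 -1.7 -1.2] M [-0.01  0.02 -0.02] g 0.087 j [0.18 0.49 1.61 0.   1.03 0.51]
x [ 0.001  0.001 -1.   ] y [ 0.944 -0.33   0.   ] z [-0.33  -0.944 -0.001]
```

View pics/w9c.png

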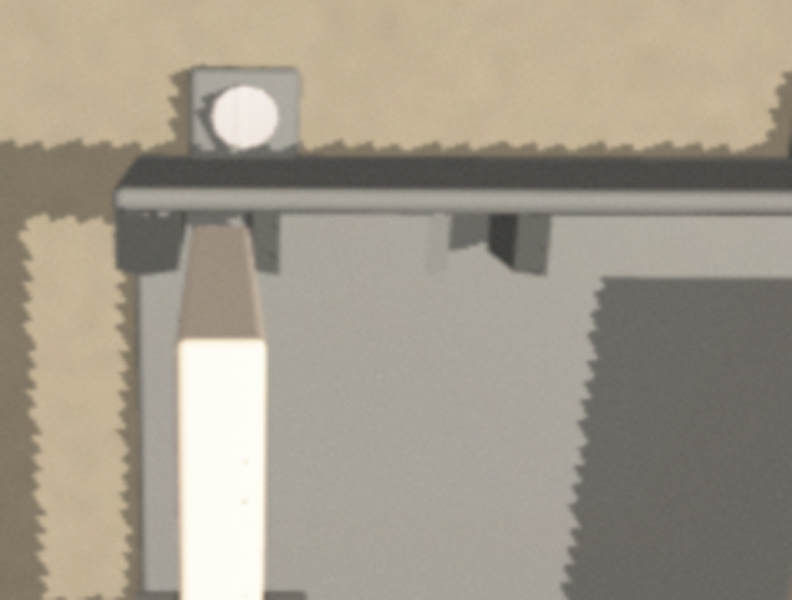

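```bash
python3 - <<'E'
from h import *
c=load("w9"); k=lambda x,y:(260+x/3.3,100+y/3)
def tr(P): d=np.array(P)-CT; return np.round([d@EXT,d@EYT,P[2]],1)
for n,u,z in (("plate bot L",(191,222),61.5),("plate bot R",(249,222),61.5),("plate top L",(179,340),131.5),("plate top R",(267,340),131.5),("wall corner",(116,190),54),("wall out",(300,188),54),("backing in",(350,213),54),("postL in",(185,216),54),("postR in",(250,216),54)):
    print(n,tr(onz(c,k(*u),z)))
print("tcp",tr(ctrl.sense()["eef_pos"]))
E
```

```text
plate bot L [-63.7  53.7  61.5]
plate bot R [-55.6  53.7  61.5]
plate top L [-63.4  53.2 131.5]
plate top R [-55.7  53.2 131.5]
wall corner [-74.7  57.6  54. ]
wall out [-48.1  57.9  54. ]
backing in [-40.8  54.   54. ]
postL in [-64.8  53.5  54. ]
postR in [-55.3  53.5  54. ]
tcp [-59.6   0.7 104.1]
```

```bash
python3 -m jog '[[[0.002,-0.0004,0.0014,0,0,0],[0.004,0,0,0,0,0],[0.004,0,0,0,0,0],[0.004,0,0,0,0,0],[0.003,0,0,0,0,0],[0,0,0,0,0,0]]]'
python3 - <<'E'
from h import *
rep()
E
```

```text
time_s: 22.02
eef_pos: [500.2, 206.3, 85.8]
ee_rot: [-0.409, -0.576, -0.41, 0.577]
force: [0.3, 0.8, 0.4]
grip_width: 0.086
t 22.02 pos [500.2 206.3  85.8] F [0.3 0.8 0.4] M [0.   0.02 0.  ] g 0.086 j [0.17 0.52 1.63 0.   0.99 0.51]
x [-0.001  0.001 -1.   ] y [ 0.944 -0.33  -0.001] z [-0.33  -0.944 -0.001]
```

Free entry. Continuing down.

```bash
python3 -m jog '[[[0.006,0,0,0,0,0],[0.006,0,0,0,0,0],[0.006,0,0,0,0,0],[0.006,0,0,0,0,0],[0.006,0,0,0,0,0],[0.004,0,0,0,0,0],[0,0,0,0,0,0]]]'
python3 -m jog '[[[0.0015,0,0,0,0,0],[0.0008,0,0,0,0,0],[0,0,0,0,0,0]]]'
```

```text
time_s: 22.9
eef_pos: [500.2, 206.3, 51.8]
ee_rot: [-0.409, -0.576, -0.41, 0.577]
force: [0.4, 0.0, -1.1]
grip_width: 0.087
time_s: 23.28
eef_pos: [500.3, 206.4, 49.9]
ee_rot: [0.409, 0.577, 0.41, -0.577]
force: [-0.9, 0.1, -0.6]
grip_width: 0.09
```

```bash
python3 -m jog '[[[0.001,0,0,0,0,0],[0.0008,0,0,0,0,0],[0,0,0,0,0,0]]]'
python3 -m jog '[[[0.0008,0,0,0,0,0],[0,0,0,0,0,0]]]'
python3 -m jog '[[[0.0008,0,0,0,0,0],[0,0,0,0,0,0]]]'
```

```text
time_s: 23.65
eef_pos: [500.3, 206.4, 48.0]
ee_rot: [0.409, 0.577, 0.41, -0.577]
force: [0.2, -1.2, -0.2]
grip_width: 0.085
time_s: 23.9
eef_pos: [500.4, 206.3, 48.0]
ee_rot: [0.409, 0.577, 0.41, -0.576]
force: [-3.3, -0.5, 8.2]
grip_width: 0.091
time_s: 24.15
eef_pos: [500.4, 206.4, 48.0]
ee_rot: [0.409, 0.577, 0.41, -0.576]
force: [-5.6, -2.1, 15.3]
grip_width: 0.09
```

```bash
python3 -m jog '[[[-0.0015,0,0,0,0,0],[0,0,0,0,0,0]]]'
python3 -m jog '[[[0,0,0,0,0,0],[0,0,0,0,0,0],[0,0,0,0,0,0]]]' 185
python3 -m jog '[[[-0.02,0,0,0,0,0],[-0.03,0,0,0,0,0],[-0.04,0,0,0,0,0],[-0.04,0,0,0,0,0],[0,0,0,0,0,0]]]'
python3 - <<'E'
from h import *
rep(); plan(lane(2,165),RS,11)
s,c=wrist(); save(c,"w10")
a=cv2.imread("pics/w10.png"); cv2.imwrite("pics/w10c.png",cv2.resize(a[80:340,260:560],(800,600),interpolation=cv2.INTER_CUBIC))
E
```

```text
time_s: 24.4
eef_pos: [500.4, 206.4, 48.0]
ee_rot: [0.409, 0.577, 0.41, -0.576]
force: [-0.7, -0.8, 4.3]
grip_width: 0.088
time_s: 24.78
eef_pos: [500.3, 206.4, 47.8]
ee_rot: [-0.409, -0.577, -0.41, 0.577]
force: [0.1, 0.6, -0.1]
grip_width: 0.278
time_s: 25.4
eef_pos: [501.6, 206.5, 180.7]
ee_rot: [0.41, 0.578, 0.409, -0.575]
force: [-0.2, 0.6, -0.7]
grip_width: 0.277
t 25.4 pos [501.6 206.5 180.7] F [-0.2  0.6 -0.7] M [-0.02 -0.01  0.03] g 0.277 j [0.17 0.4  1.53 0.   1.2  0.51]
x [ 0.005  0.002 -1.   ] y [ 0.944 -0.33   0.004] z [-0.33  -0.944 -0.004]
n 11 row [0.0019, 0.0087, 0.0339] [-0.0488, 0.0084, 0.0305] tot rot deg [-30.76, 5.28, 19.23]
```

View pics/w10c.png

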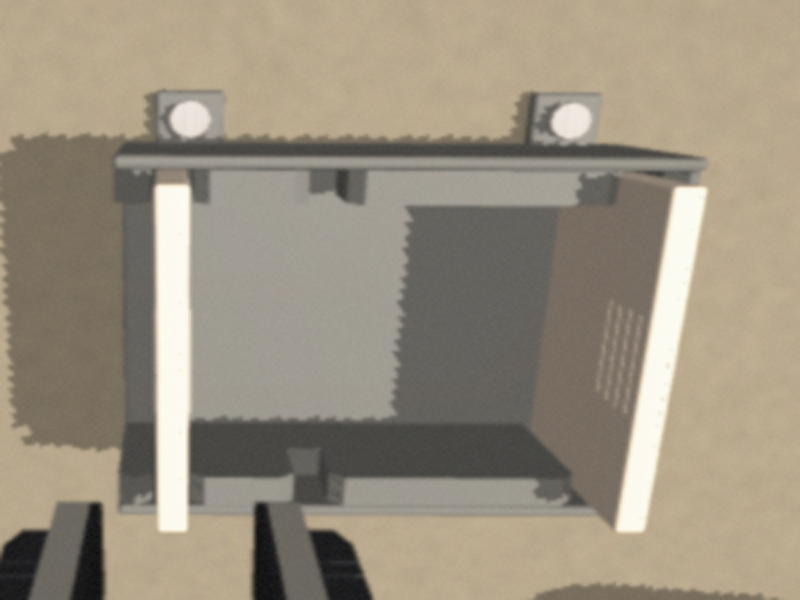

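Both gates are in and upright. Now the comb in lane 2.

```bash
python3 -m jog '[[[0.0019,0.0087,0.0339,-0.0488,0.0084,0.0305],[0.0019,0.0087,0.0339,-0.0488,0.0084,0.0305],[0.0019,0.0087,0.0339,-0.0488,0.0084,0.0305],[0.0019,0.0087,0.0339,-0.0488,0.0084,0.0305],[0.0019,0.0087,0.0339,-0.0488,0.0084,0.0305],[0.0019,0.0087,0.0339,-0.0488,0.0084,0.0305],[0.0019,0.0087,0.0339,-0.0488,0.0084,0.0305],[0.0019,0.0087,0.0339,-0.0488,0.0084,0.0305],[0.0019,0.0087,0.0339,-0.0488,0.0084,0.0305],[0.0019,0.0087,0.0339,-0.0488,0.0084,0.0305],[0.0019,0.0087,0.0339,-0.0488,0.0084,0.0305],[0,0,0,0,0,0]]]' 150
python3 -m jog '[[[0,0,0,0,0,0],[0,0,0,0,0,0]]]'
python3 - <<'E'
from h import *
rep(); plan(lane(2,72),RS,5)
s,c=wrist(); save(c,"w11")
E
```

```text
time_s: 26.95
eef_pos: [562.7, -170.7, 164.2]
ee_rot: [0.615, 0.534, 0.465, -0.347]
force: [0.1, 0.3, -0.5]
grip_width: 0.409
time_s: 27.2
eef_pos: [562.8, -168.0, 165.7]
ee_rot: [0.617, 0.533, 0.465, -0.346]
force: [-0.3, 0.4, -0.1]
grip_width: 0.415
t 27.2 pos [ 562.8 -168.   165.7] F [-0.3  0.4 -0.1] M [-0.07  0.17 -0.07] g 0.415 j [-0.59  0.38  1.65  0.31  0.9  -0.97]
x [ 0.329  0.07  -0.942] y [0.922 0.193 0.336] z [ 0.205 -0.979 -0.001]
n 5 row [0.0181, 0.0006, 0.0003] [0.0001, -0.0002, 0.0013] tot rot deg [0.01, -0.07, 0.37]
```

View pics/w11.png

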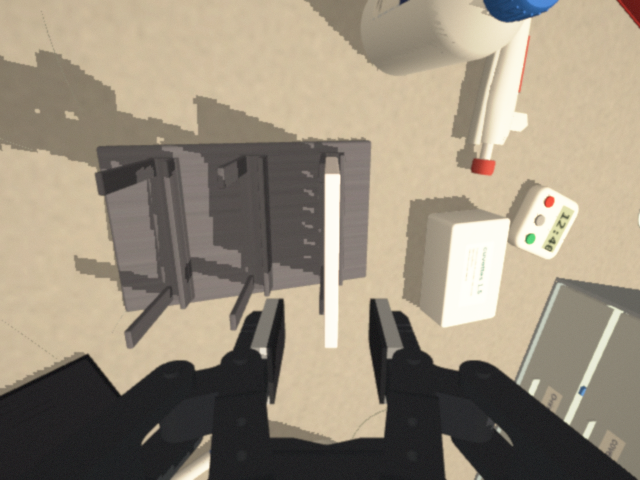

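The comb's top edge is at columns 325–339, about 3 mm to tool +y, matching the computed correction. Applying it and gripping.

```bash
python3 -m jog '[[[0.0181,0.0006,0.0003,0,0,0.0013],[0.0181,0.0006,0.0003,0,0,0.0013],[0.0181,0.0006,0.0003,0,0,0.0013],[0.0181,0.0006,0.0003,0,0,0.0013],[0.0181,0.0006,0.0003,0,0,0.0013],[0,0,0,0,0,0],[0,0,0,0,0,0]]]'
python3 -m jog '[[[0,0,0,0,0,0],[0,0,0,0,0,0],[0,0,0,0,0,0],[0,0,0,0,0,0]]]' 255 40
python3 - <<'E'
from h import *
s=rep();d=s["eef_pos"]-lane(2,0);print("u",d@UP,"n",d@NRM,"y",d@EYS)
E
```

```text
time_s: 28.12
eef_pos: [596.4, -163.8, 82.3]
ee_rot: [0.618, 0.535, 0.463, -0.344]
force: [0.3, -1.2, 0.4]
grip_width: 0.411
time_s: 28.62
eef_pos: [596.3, -163.9, 82.7]
ee_rot: [0.618, 0.535, 0.462, -0.344]
force: [-3.6, -0.5, 5.6]
grip_width: 0.09
t 28.62 pos [ 596.3 -163.9   82.7] F [-3.6 -0.5  5.6] M [0.01 0.45 0.03] g 0.09 j [-0.55  0.55  1.64  0.36  0.73 -1.  ]
x [ 0.336  0.07  -0.939] y [0.919 0.192 0.343] z [ 0.204 -0.979  0.   ]
u 72.92393279826346 n 0.3686171017126584 y -1.4292550451190378
```

Held (u = 72.9, y offset −1.4). Lifting along the plate.

```bash
python3 -m jog '[[[-0.01,0,0,0,0,0],[-0.02,0,0,0,0,0],[-0.03,0,0,0,0,0],[-0.03,0,0,0,0,0],[-0.03,0,0,0,0,0],[-0.03,0,0,0,0,0]]]'
python3 - <<'E'
from h import *
s=rep(); plan(tray(-20,-1,215),RT,11)
E
```

```text
time_s: 29.38
eef_pos: [545.2, -174.2, 224.1]
ee_rot: [0.618, 0.535, 0.463, -0.344]
force: [0.8, 0.6, -0.9]
grip_width: 0.087
t 29.38 pos [ 545.2 -174.2  224.1] F [ 0.8  0.6 -0.9] M [-0.02  0.19  0.  ] g 0.087 j [-0.63  0.29  1.62  0.3   1.02 -0.96]
x [ 0.335  0.07  -0.939] y [0.92  0.192 0.343] z [ 0.204 -0.979 -0.   ]
n 11 row [0.001, -0.0022, -0.0337] [0.0488, -0.0087, -0.031] tot rot deg [30.76, -5.45, -19.54]
```

```bash
python3 -m jog '[[[0.001,-0.0022,-0.0337,0.0488,-0.0087,-0.031],[0.001,-0.0022,-0.0337,0.0488,-0.0087,-0.031],[0.001,-0.0022,-0.0337,0.0488,-0.0087,-0.031],[0.001,-0.0022,-0.0337,0.0488,-0.0087,-0.031],[0.001,-0.0022,-0.0337,0.0488,-0.0087,-0.031],[0.001,-0.0022,-0.0337,0.0488,-0.0087,-0.031],[0.001,-0.0022,-0.0337,0.0488,-0.0087,-0.031],[0.001,-0.0022,-0.0337,0.0488,-0.0087,-0.031],[0.001,-0.0022,-0.0337,0.0488,-0.0087,-0.031],[0.001,-0.0022,-0.0337,0.0488,-0.0087,-0.031],[0.001,-0.0022,-0.0337,0.0488,-0.0087,-0.031],[0,0,0,0,0,0]]]'
python3 -m jog '[[[0,0,0,0,0,0],[0,0,0,0,0,0]]]'
python3 - <<'E'
from h import *
rep(); plan(tray(-20,-1.2,144),RT,4)
s,c=wrist(); save(c,"w12")
E
```

```text
time_s: 30.88
eef_pos: [539.5, 194.5, 213.2]
ee_rot: [-0.41, -0.576, -0.41, 0.577]
force: [-1.1, -0.1, -1.1]
grip_width: 0.089
time_s: 31.12
eef_pos: [539.4, 192.1, 213.7]
ee_rot: [-0.409, -0.577, -0.409, 0.577]
force: [0.2, -0.5, -0.1]
grip_width: 0.091
t 31.12 pos [539.4 192.1 213.7] F [ 0.2 -0.5 -0.1] M [0.05 0.05 0.06] g 0.091 j [ 0.14  0.44  1.39 -0.    1.32  0.48]
x [ 0.    -0.001 -1.   ] y [ 0.944 -0.331  0.   ] z [-0.331 -0.944  0.   ]
n 4 row [0.0174, -0.0003, -0.0] [-0.0002, 0.0001, -0.0001] tot rot deg [-0.04, 0.02, -0.03]
```

View pics/w12.png

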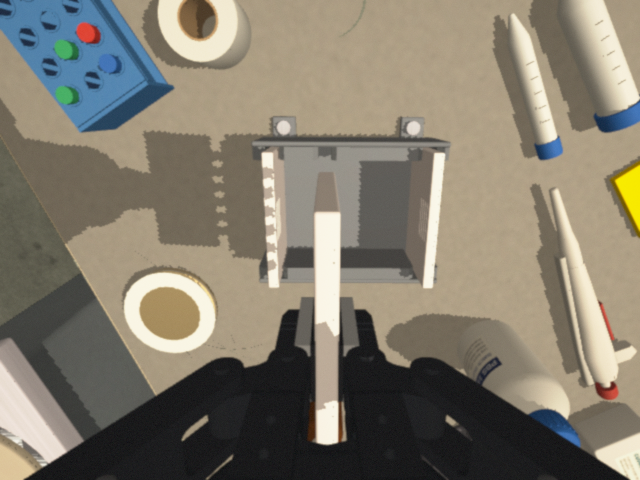

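```bash
python3 -m jog '[[[0.0174,-0.0003,0,0,0,0],[0.0174,-0.0003,0,0,0,0],[0.0174,-0.0003,0,0,0,0],[0.0174,-0.0002,0,0,0,0],[0.016,0,0,0,0,0],[0.014,0,0,0,0,0],[0,0,0,0,0,0],[0,0,0,0,0,0]]]'
python3 - <<'E'
from h import *
rep()
s,c=wrist(); save(c,"w13")
a=cv2.imread("pics/w13.png"); cv2.imwrite("pics/w13c.png",cv2.resize(a[90:290,210:450],None,fx=3.3,fy=3,interpolation=cv2.INTER_CUBIC))
E
```

```text
time_s: 32.17
eef_pos: [538.9, 193.3, 114.4]
ee_rot: [0.409, 0.577, 0.409, -0.576]
force: [-0.0, -0.9, -0.9]
grip_width: 0.089
t 32.17 pos [538.9 193.3 114.4] F [-0.  -0.9 -0.9] M [ 0.02  0.04 -0.01] g 0.089 j [ 0.14  0.54  1.51 -0.    1.09  0.48]
x [ 0.001 -0.    -1.   ] y [ 0.944 -0.33   0.001] z [-0.33  -0.944 -0.   ]
```

View pics/w13c.png

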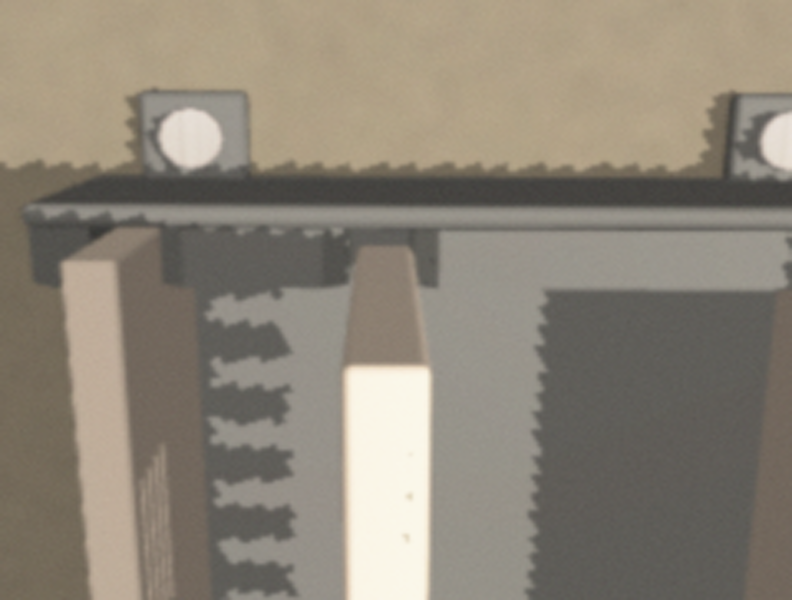

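```bash
python3 - <<'E'
from h import *
c=load("w13"); k=lambda x,y:(210+x/3.3,90+y/3)
def tr(P): d=np.array(P)-CT; return np.round([d@EXT,d@EYT,P[2]],1)
for n,u,z in (("sh bot L",(357,246),63.5),("sh bot R",(413,246),63.5),("top L",(345,366),141.5),("top R",(431,366),141.5),("wall corner",(24,207),54),("wall out",(300,205),54),("backing in",(600,230),54),("notchL",(350,233),54),("notchR",(415,233),54)):
    print(n,tr(onz(c,k(*u),z)))
print("tcp",tr(ctrl.sense()["eef_pos"]))
E
python3 - <<'E'
import cv2
a=cv2.imread("pics/w13.png"); b=a[155:190,290:360]; b=cv2.convertScaleAbs(b,alpha=1.8,beta=0)
cv2.imwrite("pics/w13d.png",cv2.resize(b,None,fx=11,fy=11,interpolation=cv2.INTER_CUBIC))
E
```

```text
sh bot L [-23.9  52.4  63.5]
sh bot R [-15.7  52.4  63.5]
top L [-23.5  52.7 141.5]
top R [-16.   52.7 141.5]
wall corner [-74.5  57.5  54. ]
wall out [-32.7  57.8  54. ]
backing in [13.1 53.6 54. ]
notchL [-25.1  53.2  54. ]
notchR [-15.2  53.2  54. ]
tcp [-19.8  -0.3 114.5]
```

View pics/w13d.png

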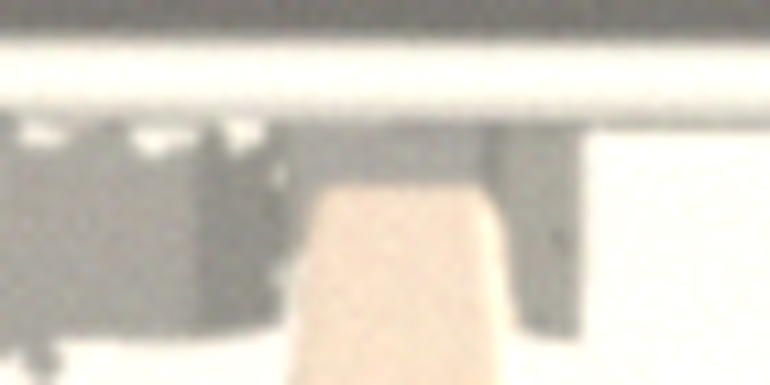

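```bash
python3 -m jog '[[[0.003,-0.0004,0.0006,0,0,0],[0.003,0,0,0,0,0],[0.003,0,0,0,0,0],[0.003,0,0,0,0,0],[0.002,0,0,0,0,0],[0,0,0,0,0,0]]]'
python3 - <<'E'
from h import *
rep()
E
```

```text
time_s: 32.98
eef_pos: [537.9, 192.8, 99.7]
ee_rot: [-0.409, -0.577, -0.409, 0.577]
force: [0.0, 0.4, -0.7]
grip_width: 0.087
t 32.98 pos [537.9 192.8  99.7] F [ 0.   0.4 -0.7] M [-0.09 -0.01 -0.04] g 0.087 j [ 0.14  0.55  1.52 -0.    1.06  0.48]
x [-0. -0. -1.] y [ 0.944 -0.33  -0.   ] z [-0.33  -0.944  0.001]
```

```bash
python3 -m jog '[[[0.004,0,0,0,0,0],[0.004,0,0,0,0,0],[0.004,0,0,0,0,0],[0.003,0,0,0,0,0],[0.001,0,0,0,0,0],[0,0,0,0,0,0]]]'
python3 -m jog '[[[0.001,0,0,0,0,0],[0.0005,0,0,0,0,0],[0,0,0,0,0,0]]]'
```

```text
time_s: 33.72
eef_pos: [538.0, 192.8, 83.8]
ee_rot: [-0.409, -0.577, -0.409, 0.577]
force: [0.0, 0.3, -0.9]
grip_width: 0.086
time_s: 34.1
eef_pos: [537.9, 192.8, 82.3]
ee_rot: [-0.409, -0.577, -0.409, 0.577]
force: [0.4, 0.6, -0.6]
grip_width: 0.089
```

```bash
python3 -m jog '[[[0.0008,0,0,0,0,0],[0,0,0,0,0,0]]]'
python3 -m jog '[[[0.0008,0,0,0,0,0],[0,0,0,0,0,0]]]'
python3 -m jog '[[[0.0008,0,0,0,0,0],[0,0,0,0,0,0]]]'
```

```text
time_s: 34.35
eef_pos: [537.9, 192.8, 81.5]
ee_rot: [-0.409, -0.577, -0.409, 0.577]
force: [0.6, 0.5, -1.1]
grip_width: 0.088
time_s: 34.6
eef_pos: [538.0, 192.8, 80.8]
ee_rot: [-0.409, -0.577, -0.409, 0.577]
force: [0.1, 0.1, -0.2]
grip_width: 0.089
time_s: 34.85
eef_pos: [538.1, 192.8, 80.7]
ee_rot: [0.409, 0.577, 0.409, -0.577]
force: [-2.8, -1.3, 6.5]
grip_width: 0.084
```

```bash
python3 -m jog '[[[0.0006,0,0,0,0,0],[0,0,0,0,0,0]]]'
python3 -m jog '[[[-0.0012,0,0,0,0,0],[0,0,0,0,0,0]]]'
python3 -m jog '[[[0,0,0,0,0,0],[0,0,0,0,0,0],[0,0,0,0,0,0]]]' 185
python3 -m jog '[[[-0.02,0,0,0,0,0],[-0.03,0,0,0,0,0],[-0.04,0,0,0,0,0],[-0.03,0,0,0,0,0],[-0.02,0,0,0,0,0],[0,0,0,0,0,0],[0,0,0,0,0,0]]]'
python3 - <<'E'
from h import *
rep()
s,c=wrist(); save(c,"w14")
d=cams(); save(d["side"],"side14"); save(d["scene"],"scene14")
a=cv2.imread("pics/side14.png"); cv2.imwrite("pics/side14c.png",cv2.resize(a[120:320,210:410],None,fx=3,fy=3,interpolation=cv2.INTER_CUBIC))
E
```

```text
time_s: 35.1
eef_pos: [538.2, 192.8, 80.6]
ee_rot: [0.409, 0.577, 0.409, -0.577]
force: [-4.3, -2.3, 10.2]
grip_width: 0.087
time_s: 35.35
eef_pos: [538.0, 192.8, 80.7]
ee_rot: [0.409, 0.577, 0.409, -0.577]
force: [-1.7, 0.1, 2.1]
grip_width: 0.086
time_s: 35.72
eef_pos: [537.9, 192.8, 80.4]
ee_rot: [-0.409, -0.577, -0.409, 0.577]
force: [-0.1, -0.5, -0.1]
grip_width: 0.275
time_s: 36.6
eef_pos: [537.6, 192.8, 219.4]
ee_rot: [-0.409, -0.576, -0.409, 0.577]
force: [-0.7, -0.5, -0.9]
grip_width: 0.279
t 36.6 pos [537.6 192.8 219.4] F [-0.7 -0.5 -0.9] M [ 0.05 -0.02 -0.04] g 0.279 j [ 0.14  0.43  1.38 -0.    1.33  0.48]
x [-0.002 -0.001 -1.   ] y [ 0.944 -0.33  -0.001] z [-0.33  -0.944  0.001]
```

View pics/w14.png

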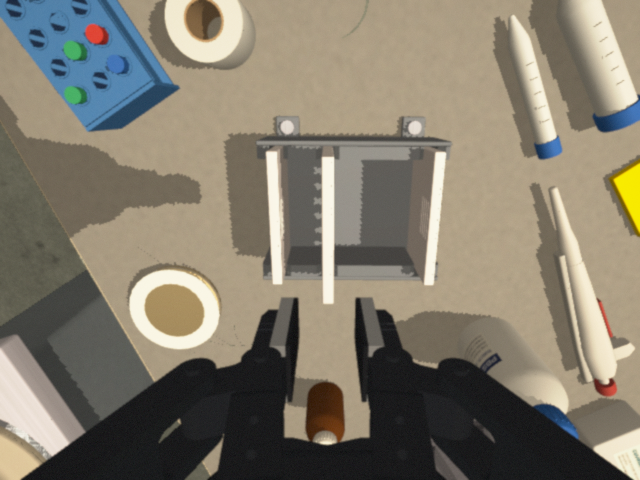

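View pics/side14c.png

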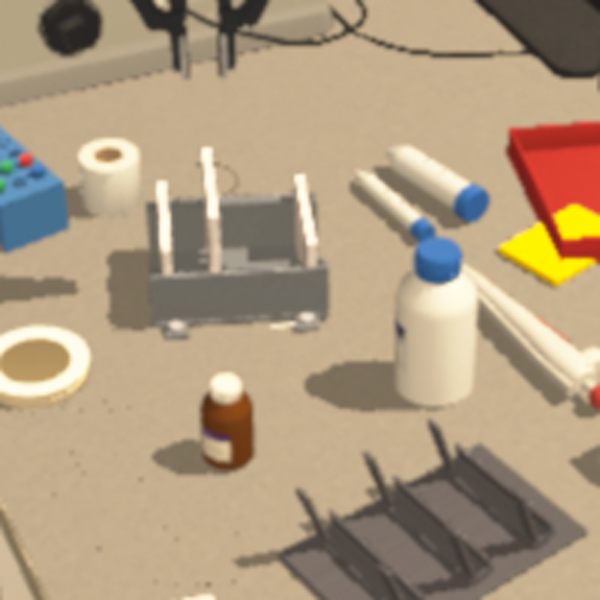

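Wrist view: both gates (columns ~275 and ~433) and the comb (column ~327) stand upright in the tray. Side view: stand empty, bystanders in place. One numeric height check, then I'll hand in.

```bash
python3 - <<'E'
from h import *
from rig import workorder
c=load("w14"); a=cv2.imread("pics/w14.png"); hsv=cv2.cvtColor(a,cv2.COLOR_BGR2HSV)
m=cv2.inRange(a,(190,200,205),(255,255,255)); m[:145]=0;m[310:]=0;m[:,:262]=0;m[:,450:]=0
for q in cv2.findContours(m,cv2.RETR_EXTERNAL,cv2.CHAIN_APPROX_NONE)[0]:
    if cv2.contourArea(q)<300: continue
    r=q[:,0,:]; top,bot=r[r[:,1].argmin()],r[r[:,1].argmax()]; x=r[:,0].mean()
    z=108 if 300<x<380 else 76
    A,B=onz(c,top,z),onz(c,bot,z); d=A-B; C=(A+B)/2-CT; print(round(x),"z",z,"len",np.linalg.norm(d).round(1),"tray xy",np.round([C@EXT,C@EYT],1))
print("bottles now", onz(c,(325,438),75))
print(workorder.finish_job())
E
```

```text
328 z 108 len 102.8 tray xy [-23.1   0.3]
434 z 76 len 102.8 tray xy [57.3  0.1]
275 z 76 len 102.0 tray xy [-63.4   0.6]
bottles now [467.4477564  -2.5729433  75.       ]
the job is handed in; nothing more can be done
None
```

Both white gates are in the tray's end slots, and the comb went into the comb notch after them, teeth down. The job is handed in at about 37 s; no verdict is reported.

- **Gates:** I put the lane 0 gate in the far slot, then the lane 1 gate in the near slot. Both slid in with no measurable contact force and stopped firmly on the floor at TCP heights of 47.6 and 48.0 mm, where about 48 mm was expected. The reaction peaked at 17 N.
- **Comb:** It came from lane 2 and bottomed on its shoulders at a TCP height of 80.7 mm, against about 80.9 mm expected, with a peak of 10 N.
- **Last pictures:** All three plates stand upright, the stand is empty, the gripper is clear, and the bystanders in view look undisturbed. The plates' top edges measured 102–103 mm at their seated heights, where 104 mm is nominal.
- **Disagreements:**
  - The last contour check put all three plates about 3 mm low in tray x (−63.4, −23.1, 57.3). It used corner pixels and the shift was the same for all three. The grooves and contact depths do not support a real offset.
  - The wrist camera reads lengths about 1% short.
  - A last reading of the small bottle came out about 13 mm from the first in y. Its cap was half hidden behind the gripper in that picture and the bottle was never touched, so I put this down to the view. I did not measure it again before handing in.

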